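# Find the short carton on the beam balance

### The arm

A 6-joint arm with a two-finger parallel gripper is mounted at the origin on a cart in front of the work surface, level with it; the furniture and walls round the work are solid. World frame = base frame: x ahead of the robot, y to its left, z up, the work surface at z = 0. Lengths are in mm, angles in rad, forces in N, time in s.
With the tool pointing down it reaches from about 275 to 1000 mm from the base axis. Payload 8.4 kg.
Tool frame: the origin (TCP) lies on the centre line of the jaws, within the pads' length; the fingertips stand 22 mm ahead of it and the grasp point (between the pads) lies 3 mm ahead of it; z points along the fingers, x is the direction in which the jaws open and shut, and the axes are right-handed (so a half turn about z gives the same grasp; the last joint's range is limited). The gripper opens to 85 mm and grips with 20 to 120 N. Pads are 22 mm wide; open, the fingers measure 114 mm over their backs; the gripper's body (76 mm by 85 mm) begins 54 mm behind the grasp point. The pads swing forward as they close: fully open they stand 13 mm farther back than shut.
Start: joints at [1.316, 0.353, 1.633, -0, 1.155, -0.002], TCP at [156.321, 605.138, 253.281] pointing down, gripper open.
Joint ranges: [-2.63, 2.63], [-0.92, 2.1], [0.06, 2.66], [-1.3, 4.44], [0, 2.69], [-3.02, 3.02]. Speed limits (rad/s): [2.22, 2.22, 2.79, 3.14, 3.14, 3.14].

### API

Orientations are given as [roll, pitch, yaw] about the fixed x, y, z axes, in that order (R = Rz(yaw) Ry(pitch) Rx(roll)).
In Python, from rig import status, viewer, job gives the robot as it stands.
- The arm moves only by the tool send_rows, never from a script. Its argument "plan" is a list of rows, each a list of 3 entries, a list of its own where there are three numbers: the shift along the tool's x, y, z in m, then the turn, a rotation vector about the tool's x, y, z in rad, then the opening, from -1 (shut) to 1 (fully open). In form: [[[x, y, z], [rx, ry, rz], jaw], ...]. A call has exactly 5 rows; each row is the pose to reach, as a shift and turn from the pose measured when the call began, along the tool's axes at that moment; what a row does not reach only later rows make up. A row lasts 1/12 s, in which the tool goes at most 41.7 mm and 7.16 degrees, less where a joint would pass 70% of its speed; a pose out of reach is approached as far as the arm can. A call with a gripper value outside its range is refused whole. The fingers move at their own pace and stop on an object; "squeeze" is the grip in N (left out, the last holds). Time passes only in rows, so rows that repeat a pose let the fingers close, or fill a call up. It gives the time, the measured TCP pose, the force and the opening at its end, in the units of the state.
- status.sense(): the state, without advancing time (a new reading comes with each control period).
- viewer.grab_frame(name): name is "scene" or "top" or "wrist"; returns the picture (384x512x3 uint8, red, green, blue); there is no depth.
- viewer.camera_params(name): a dict with "intrinsics" (3x3 intrinsics, pixels), "dist_coeffs" ([k1, k2, p1, p2, k3] as OpenCV has them; the pictures are not rectified), "xyz" and "orientation" of the camera in the world. Camera axes: x right, y down, z forward; pixel columns grow to the right and rows downward; lengths in mm; the calibration is good to about 2 mm. A picture is of the moment at which its call begins: read the wrist's pose just before it. camera_params takes no time and is no camera call; for the wrist camera it gives the pose at the moment of the call.
- job.sign_off(): hands the job in, once; it reports no verdict.
Trained networks look in the newest picture that a camera, given by its name, has taken for a name from the list of things; names that differ only in an ending like _2 or _b are one class to them, and where a whole thing is asked for, a point or a joint stands for the part that bears it (a point fixed in the world has none). Each returns a list of dicts, best first, with "p" (0 to 1); they miss things now and then, are a little off and sometimes report something else, mostly with a low value. They report only what shows in the picture. A call takes as long as a camera call.
- viewer.cut_out(label, camera): "mask" (384x512 bool, what is visible of it) and "extent" ([left, top, width, height] in pixels, round what is visible of it).
The state is a dict: "clock": time; "qpos": joint angles; "qvel": joint speeds; "joint_efforts": joint torques, N m; "eef_pos": TCP position; "tcp_rot": TCP orientation; "contact_force": force on the tool from outside, world axes, zero at the start; "wrist_torque": the same for the moment, N m; "opening": opening from 0.0 (shut) to 1.0 (fully open).
Only numpy, scipy, OpenCV 4.12 (cv2) and the standard library are available. Lean on these libraries where they do the work, as an engineer would, in place of code of your own. Each camera call takes 0.05 s, during which the arm holds its last target.

### The job

One of the two look-alike cartons of screws has come back short of its count: find it by weighing them against each other. Stand one carton on the middle of each pan of the beam balance, swing the arrest lever fully over to free the beam, wait until one side has clearly gone down and come to rest, then swing the lever fully back so that the beam is locked level again; the beam must be locked whenever a carton goes on or comes off. Then set the lighter carton down upright in the plywood tray, leave the heavier one on its pan as the reference for the next check, drop nothing and do not disturb the tools lying about.

Things in the scene. Friction and masses are not known exactly. Their poses are not given: they have to be found in the camera images.
- carton_a_centre (a point): Centre (half-way up) of one of two look-alike white screw cartons with printed labels, closed blocks 80 (own x) x 60 (own y) x 55 mm high (own z up), standing on the bench. Grip it across its 60 mm width. One carton weighs about 0.3 kg, the other, short one about 0.2 kg; their looks do not tell which.
- carton_b_centre (a point): Centre (half-way up) of the other look-alike carton: same size, same looks, other weight.
- balance: The beam balance, a grey cast stand fixed to the bench; origin on the bench under the middle of its beam, own x points away from the robot, own y along the beam to the left, z up. Base 262 mm along y. The beam pivots 80 mm up; a scale plate and pointer at its middle reach 148 mm height. A linkage keeps both pans level at any beam angle.
- pan_left (a point): Centre of the upper face of the balance's left (+y) pan, a flat steel disc 120 mm across and 4 mm thick, 120 mm above the bench while the beam is level and 115 mm from the balance's middle. The space beside and above it is free.
- pan_right (a point): Centre of the upper face of the right (-y) pan, like the left one.
- beam (a joint): Angle of the beam in rad: 0 level, positive when the left pan stands higher (left load lighter), negative when the right pan stands higher. Its stops are at -0.12 and +0.12 (14 mm up or down at a pan). It is damped: let go, it settles at a stop within about a second under the two unequal cartons.
- arrest_lever (a joint): Arrest lever angle, rad: 0 = fully left (0.6 rad left of upright), two rubber-tipped posts hold the beam level; 1.2 = fully right (0.6 rad right of upright), posts lowered, beam free. Stops at both ends; friction keeps it where it is left; 1 to 3 N at the knob move it. Shaft 28 mm above the bench, knob centre 100 mm from it. Starts at or near 0.
- lever_knob (a point): Centre of the black ball knob, 30 mm across, on the upper end of the arrest lever (a 10 mm rod), 102 mm in front of the beam on the robot's side. It travels 113 mm to the right, parallel to the beam, from arrested to free: 111 mm above the bench at both ends, 128 mm half-way. Push it from either side, or take it loosely between the fingers from above. Its axes turn with the lever.
- returns_floor (a point): Centre of the inner floor of the open plywood tray fixed on the bench at the right: inside 154 (own x) x 144 mm (own y), floor 8 mm above the bench, walls 8 mm thick with rims 34 mm above the bench. Own z up.
- sanding_block: Bystander: brown sanding block 66 x 110 x 33 mm lying on the bench (origin under its centre).
- spring_clamp: Bystander: black spring clamp 62 x 111 x 23 mm lying on the bench (origin under its centre).
- screwdriver_2: Bystander: screwdriver 183 mm long, 26 mm high, along its own x, lying on the bench (origin under its centre).

How it is judged:
By the outcome, as a careful person would: the job done as asked, in the order asked, and still so for the second after the job is handed in, with the robot touching nothing.
It also fails if it takes over 72 s, if anything falls off the work surface, if the arm or the gripper's body presses on something with over 40 N, if the wrist force passes 120 N, or if a joint passes its speed limit or range.

## Working session

There is one attempt and no reset: what is moved stays moved. The work goes in short steps, Python scripts to look and compute and a tool call to move; the robot and the scene stay as the last step left them, time stands still between calls to the robot, and variables do not carry over. Pictures are saved under pics/ and viewed, and the job is handed in when it is done.

Besides the shell and the picture viewer there is one more tool, called after "Request:" as name([rows], argument=value, ...), one row to a line, values as JSON. send_rows: Moves the arm, as the interface text tells. Its arguments: {"type":"object","properties":{"plan":{"type":"array"},"squeeze":{"type":"number"}},"required":["plan"]}

```bash
ls; mkdir -p pics; python3 - <<'E'
from rig import status, viewer, job
import cv2, numpy as np
s=status.sense(); print(s)
for n in ("scene","top","wrist"):
    im=viewer.grab_frame(n); cv2.imwrite(f"pics/{n}0.png",im[:,:,::-1])
    p=viewer.camera_params(n); print(n,p)
E
```

```text
pics
{'clock': 0.0, 'qpos': array([ 1.31561094e+00,  3.53629347e-01,  1.63412036e+00,  7.52291987e-06,
        1.15521904e+00, -2.39496255e-03]), 'qvel': array([-7.03452526e-06, -2.73769842e-04, -3.55518307e-04,  1.07766552e-03,
       -2.36285390e-04, -2.91819670e-04]), 'joint_efforts': array([ 2.14698433e-03, -6.05237174e+01, -3.42072415e+01,  1.76456401e-04,
        9.32503841e-03, -4.22856954e-05]), 'eef_pos': array([156.1996499 , 604.70909198, 252.57930578]), 'tcp_rot': array([-3.14158248e+00,  1.37606501e-03,  1.31800287e+00]), 'contact_force': array([-0.02579884,  0.03624572,  0.58667577]), 'wrist_torque': array([-0.0170961 ,  0.03948813, -0.02105441]), 'opening': 0.9976969711127199}
scene {'intrinsics': array([[434.8815135 ,   0.        , 252.97737619],
       [  0.        , 434.8815135 , 189.10547026],
       [  0.        ,   0.        ,   1.        ]]), 'dist_coeffs': array([-0.00999995,  0.        ,  0.        ,  0.        ,  0.        ]), 'xyz': array([-432.58410254, 1306.5067265 , 1034.00428357]), 'orientation': array([-2.11315327,  0.00397416, -2.50506161])}
top {'intrinsics': array([[483.56925454,   0.        , 252.5695176 ],
       [  0.        , 483.56925454, 188.78845937],
       [  0.        ,   0.        ,   1.        ]]), 'dist_coeffs': array([0.02107825, 0.        , 0.        , 0.        , 0.        ]), 'xyz': array([  81.13869614,   43.53746966, 2100.77184117]), 'orientation': array([-2.95028743,  0.00491785, -1.58404349])}
wrist {'intrinsics': array([[291.69414379,   0.        , 260.24398885],
       [  0.        , 291.69414379, 185.91442351],
       [  0.        ,   0.        ,   1.        ]]), 'dist_coeffs': array([-0.03079454,  0.        ,  0.        ,  0.        ,  0.        ]), 'xyz': array([ 83.36038959, 624.02486291, 372.62911916]), 'orientation': array([2.84256694e+00, 1.78119093e-03, 1.31831956e+00])}
```

View pics/scene0.png

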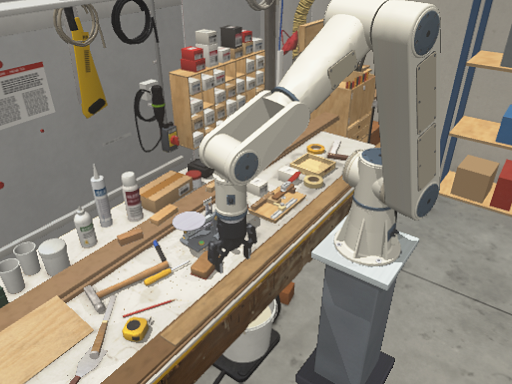

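View pics/top0.png

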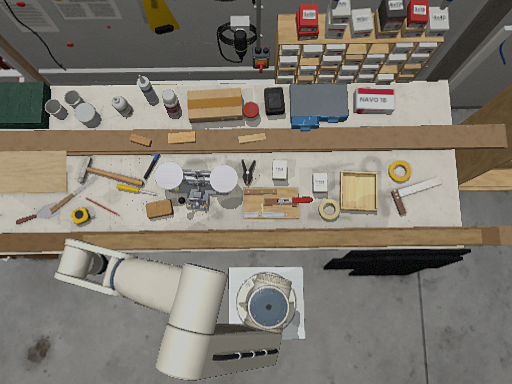

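View pics/wrist0.png

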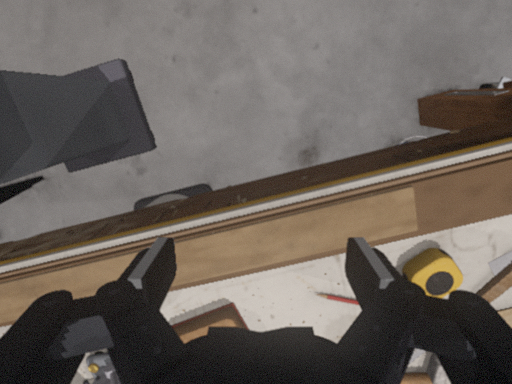

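```bash
cat > h.py <<'E'
from rig import status, viewer, job
import cv2, numpy as np
from scipy.spatial.transform import Rotation as R
def T(cam):
    p=viewer.camera_params(cam); return p
def ray(p,uv):
    uv=np.asarray(uv,float).reshape(-1,1,2)
    n=cv2.undistortPoints(uv,p['intrinsics'],p['dist_coeffs']).reshape(-1,2)
    d=np.c_[n,np.ones(len(n))]@R.from_euler('xyz',p['orientation']).as_matrix().T
    return d
def onz(p,uv,z):
    d=ray(p,uv); c=p['xyz']; return c+d*((z-c[2])/d[:,2])[:,None]
def proj(p,X):
    Rm=R.from_euler('xyz',p['orientation']).as_matrix()
    Xc=(np.asarray(X,float).reshape(-1,3)-p['xyz'])@Rm
    uv,_=cv2.projectPoints(Xc,np.zeros(3),np.zeros(3),p['intrinsics'],p['dist_coeffs']); return uv.reshape(-1,2)
def save(im,name,up=1):
    cv2.imwrite('pics/'+name,cv2.resize(im[:,:,::-1],None,fx=up,fy=up,interpolation=cv2.INTER_CUBIC))
def goto(pos,yaw,s=None,tilt=None):
    """shift in tool axes (m), rotvec"""
    s=s or status.sense()
    R0=R.from_euler('xyz',s['tcp_rot']); R1=R.from_euler('xyz',[np.pi,0,yaw])
    sh=R0.inv().apply(np.asarray(pos)-s['eef_pos'])/1000; rv=(R0.inv()*R1).as_rotvec()
    print('shift',np.round(sh,4),'rot',np.round(rv,4),'rows_min',np.linalg.norm(sh)/.0417,np.degrees(np.linalg.norm(rv))/7.16)
    return sh,rv
def st():
    s=status.sense(); print('t',round(s['clock'],2),'pos',np.round(s['eef_pos'],1),'rot',np.round(s['tcp_rot'],3),'F',np.round(s['contact_force'],1),'op',round(s['opening'],3),'q',np.round(s['qpos'],2)); return s
E
python3 - <<'E'
from h import *
im=viewer.grab_frame('top'); p=T('top')
vis=im.copy()
for l,z in [('carton_a_centre',55),('pan_left',120),('pan_right',120),('lever_knob',111),('balance',60),('sanding_block',33),('spring_clamp',15),('screwdriver_2',20),('arrest_lever',80)]:
    for r in viewer.cut_out(l,'top')[:4]:
        m=r['mask'].astype(np.uint8); ys,xs=np.nonzero(m)
        c=[xs.mean(),ys.mean()]; (rc)=cv2.minAreaRect(np.c_[xs,ys].astype(np.float32))
        print(l,round(r['p'],2),np.round(c,1),np.round(onz(p,[c],z)[0],0),'rect',np.round(rc[1],1),round(rc[2],1),r['extent'])
save(im[130:250,130:440],'top_crop.png',2.5)
E
```

```text
carton_a_centre 0.79 [278.9 169.4] [561. -67.  55.] rect [21. 14.] 90.0 [271.5, 159.5, 15.8, 22.3]
pan_left 0.71 [169.  174.9] [529. 398. 120.] rect [24. 26.] 90.0 [156.7, 165.4, 30.7, 23.5]
pan_right 0.68 [223.4 178. ] [513. 170. 120.] rect [26. 27.] 90.0 [210.9, 168.0, 24.9, 24.8]
pan_right 0.5 [185.6 200.8] [418. 327. 120.] rect [18.7  5.1] 8.1 [178.2, 194.6, 18.9, 10.5]
balance 0.84 [195.8 182.4] [508. 293.  60.] rect [82.6 45.7] 3.9 [155.2, 158.5, 79.8, 50.8]
sanding_block 0.94 [159.2 208.7] [400. 453.  33.] rect [16.1 26.2] 79.4 [146.9, 196.0, 25.6, 22.9]
spring_clamp 0.67 [247.3 173.2] [556.  71.  15.] rect [21. 10.] 90.0 [245.9, 160.0, 10.2, 22.7]
screwdriver_2 0.51 [127.8 187.7] [497. 595.  20.] rect [36.7  7.1] 6.3 [114.3, 183.7, 37.8, 10.1]
screwdriver_2 0.26 [195.7 176.6] [543. 298.  20.] rect [84.  27.3] 3.1 [150.2, 160.8, 88.5, 29.5]
arrest_lever 0.54 [168.8 175.1] [537. 406.  80.] rect [25. 28.] 90.0 [154.2, 164.1, 34.7, 25.0]
arrest_lever 0.41 [223.3 177.8] [522. 173.  80.] rect [26. 27.] 90.0 [209.3, 168.1, 25.3, 23.8]
arrest_lever 0.39 [187.3 201.3] [423. 325.  80.] rect [20.7  6.1] 8.7 [178.4, 198.0, 19.6, 7.3]
```

View pics/top_crop.png

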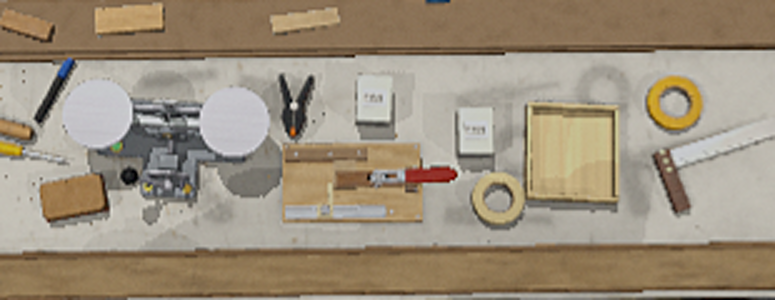

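```bash
python3 - <<'E'
from h import *
s=st(); goto([500,285,330],1.5)
E
```

```text
t 0.65 pos [156.3 605.1 253.3] rot [-3.142 -0.     1.318] F [-0.1  0.1 -0. ] op 0.994 q [ 1.32  0.35  1.63  0.    1.16 -0.  ]
shift [-0.224   0.4128 -0.0767] rot [-0.    -0.    -0.182] rows_min 11.412329103090679 1.4567797717411597
```

Request:
send_rows([
  [[-0.224, 0.413, -0.077], [0, 0, -0.182], 1],
  [[-0.224, 0.413, -0.077], [0, 0, -0.182], 1],
  [[-0.224, 0.413, -0.077], [0, 0, -0.182], 1],
  [[-0.224, 0.413, -0.077], [0, 0, -0.182], 1],
  [[-0.224, 0.413, -0.077], [0, 0, -0.182], 1],
])

```text
clock: 1.07
eef_pos: [307.5, 463.9, 287.4]
tcp_rot: [3.141, -0.0, 1.501]
contact_force: [0.7, 0.8, -0.4]
opening: 1.0
```

```bash
python3 - <<'E'
from h import *
s=st(); goto([500,285,330],1.5)
E
```

```text
t 1.07 pos [307.5 463.9 287.4] rot [ 3.141 -0.     1.501] F [ 0.7  0.8 -0.4] op 1.0 q [ 0.98  0.21  1.74 -0.    1.18 -0.52]
shift [-0.1649  0.2045 -0.0426] rot [ 0.0002 -0.0003  0.0006] rows_min 6.383332432930494 0.005656327134619883
```

Request:
send_rows([
  [[-0.165, 0.205, -0.043], [0, 0, 0], 1],
  [[-0.165, 0.205, -0.043], [0, 0, 0], 1],
  [[-0.165, 0.205, -0.043], [0, 0, 0], 1],
  [[-0.165, 0.205, -0.043], [0, 0, 0], 1],
  [[-0.165, 0.205, -0.043], [0, 0, 0], 1],
])

```text
clock: 1.48
eef_pos: [458.3, 323.6, 321.3]
tcp_rot: [3.141, -0.001, 1.501]
contact_force: [0.9, 1.0, -0.5]
opening: 1.001
```

```bash
python3 - <<'E'
from h import *
s=st(); p=T('wrist'); im=viewer.grab_frame('wrist'); st(); p2=T('wrist'); print(p['xyz'],p2['xyz'])
save(im,'w1.png',1.5); np.savez('w1.npz',im=im,xyz=p['xyz'],o=p['orientation'])
for l,z in [('pan_left',120),('lever_knob',111),('balance',60)]:
    for r in viewer.cut_out(l,'wrist')[:3]:
        m=r['mask'].astype(np.uint8); ys,xs=np.nonzero(m)
        c=[xs.mean(),ys.mean()]; (rc)=cv2.minAreaRect(np.c_[xs,ys].astype(np.float32))
        print(l,round(r['p'],2),np.round(c,1),np.round(onz(p,[c],z)[0],0),'rect',np.round(rc[0],1),np.round(rc[1],1),round(rc[2],1),r['extent'])
E
```

```text
t 1.48 pos [458.3 323.6 321.3] rot [ 3.141e+00 -1.000e-03  1.501e+00] F [ 0.9  1.  -0.5] op 1.001 q [ 0.61  0.19  1.69  0.    1.25 -0.89]
t 1.53 pos [463.5 319.4 322.7] rot [3.136e+00 1.000e-03 1.499e+00] F [ 3.9 -2.9  1.2] op 1.0 q [ 0.6   0.19  1.69 -0.    1.25 -0.89]
[383.06802041 329.05351217 441.13960571] [387.74115729 325.32398508 442.17189541]
pan_left 0.94 [327.5 215.7] [525. 400. 120.] rect [328. 216.] [88.7 98.9] 53.8 [278.2, 168.2, 98.7, 97.8]
balance 0.85 [235.9 195. ] [511. 286.  60.] rect [233.4 186.9] [290.1 149.5] 0.9 [87.6, 111.5, 289.3, 151.9]
```

View pics/w1.png

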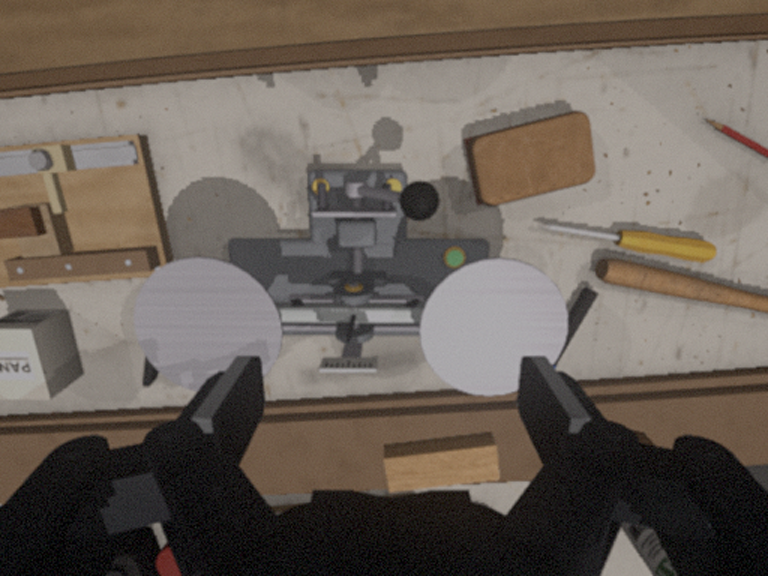

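```bash
python3 - <<'E'
from h import *
d=np.load('w1.npz'); p=T('wrist'); p=dict(p,xyz=d['xyz'],orientation=d['o'])
from scipy.optimize import least_squares
im=d['im']; 
# pan edges: threshold bright smooth region via color segmentation + ellipse fit
hsv=cv2.cvtColor(im,cv2.COLOR_RGB2HSV)
L=onz(p,[[329.7,218]],120)[0]; Rr=onz(p,[[138.7,216.5]],120)[0]
K=onz(p,[[279.5,133.5]],111)[0]
print(L,Rr,np.linalg.norm(L-Rr)); c=(L+Rr)/2; y=(L-Rr)/np.linalg.norm(L-Rr); yaw=np.arctan2(-y[0],y[1]); print(c,yaw)
x=np.array([y[1],-y[0],0]); print('K',K,'rel',(K-c)@x,(K-c)@y)
a=np.linspace(0,2*np.pi,200)
v=im[:,:,::-1].copy()
for P in (c+115*y,c-115*y):
    P=P.copy();P[2]=120
    for u in proj(p,P+60*np.c_[np.cos(a),np.sin(a),0*a]): cv2.circle(v,tuple(int(round(t)) for t in u),0,(0,0,255),-1)
kk=c-102*x+100*np.sin(.6)*y; kk[2]=111
for u in proj(p,kk+15*np.c_[np.cos(a),np.sin(a),0*a]): cv2.circle(v,tuple(int(round(t)) for t in u),0,(0,0,255),-1)
cv2.imwrite('pics/w1o.png',cv2.resize(v[90:290,60:420],None,fx=2.2,fy=2.2,interpolation=cv2.INTER_NEAREST))
E
```

```text
[527.84514759 402.15255647 120.        ] [510.10474379 174.20289956 120.        ] 228.63894684531473
[518.97494569 288.17772802 120.        ] -0.07766941378606768
K [424.80962236 347.81397242 111.        ] rel -98.50869466358843 52.150041607125694
```

View pics/w1o.png

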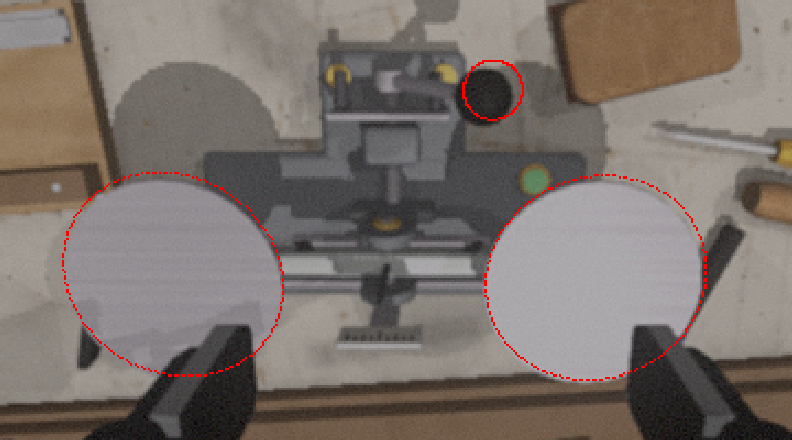

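```bash
python3 - <<'E'
from h import *
s=st(); goto([520,-150,300],1.5)
E
```

```text
t 1.68 pos [457.7 324.5 320.8] rot [ 3.141e+00 -1.000e-03  1.498e+00] F [-0.2  0.2 -1. ] op 1.001 q [ 0.61  0.19  1.69  0.    1.25 -0.88]
shift [-0.4687  0.0967  0.0204] rot [ 0.0002 -0.0007 -0.0022] rows_min 11.48609942618813 0.01826000463029756
```

Request:
send_rows([
  [[-0.469, 0.097, 0.02], [0, 0, 0], 1],
  [[-0.469, 0.097, 0.02], [0, 0, 0], 1],
  [[-0.469, 0.097, 0.02], [0, 0, 0], 1],
  [[-0.469, 0.097, 0.02], [0, 0, 0], 1],
  [[-0.469, 0.097, 0.02], [0, 0, 0], 1],
])

```text
clock: 2.1
eef_pos: [483.5, 118.7, 311.6]
tcp_rot: [-3.141, -0.001, 1.501]
contact_force: [1.6, 0.1, -0.3]
opening: 0.999
```

```bash
python3 - <<'E'
from h import *
s=st(); goto([520,-150,300],1.5)
E
```

```text
t 2.1 pos [483.5 118.7 311.6] rot [-3.141e+00 -1.000e-03  1.501e+00] F [ 1.6  0.1 -0.3] op 0.999 q [ 0.24  0.1   1.83  0.    1.21 -1.26]
shift [-0.2655  0.0553  0.0113] rot [-0.0003 -0.001   0.0005] rows_min 6.508570594931291 0.009675781752507833
```

Request:
send_rows([
  [[-0.266, 0.055, 0.011], [0, 0, 0], 1],
  [[-0.266, 0.055, 0.011], [0, 0, 0], 1],
  [[-0.266, 0.055, 0.011], [0, 0, 0], 1],
  [[-0.266, 0.055, 0.011], [0, 0, 0], 1],
  [[-0.2, 0.042, 0.008], [0, 0, 0], 1],
])

```text
clock: 2.52
eef_pos: [511.0, -84.4, 303.1]
tcp_rot: [-3.141, -0.001, 1.502]
contact_force: [0.5, 0.3, -0.1]
opening: 1.0
```

```bash
python3 - <<'E'
from h import *
s=st(); viewer.grab_frame('wrist'); s=st();p=T('wrist'); im=viewer.grab_frame('wrist'); 
save(im,'w2.png',1.5); np.savez('w2.npz',im=im,xyz=p['xyz'],o=p['orientation'])
for l,z in [('carton_a_centre',55)]:
    for r in viewer.cut_out(l,'wrist')[:4]:
        m=r['mask'].astype(np.uint8); ys,xs=np.nonzero(m)
        c=[xs.mean(),ys.mean()]; (rc)=cv2.minAreaRect(np.c_[xs,ys].astype(np.float32))
        print(l,round(r['p'],2),np.round(c,1),np.round(onz(p,[c],z)[0],0),'rect',np.round(rc[0],1),np.round(rc[1],1),round(rc[2],1),r['extent'])
E
```

```text
t 2.52 pos [511.  -84.4 303.1] rot [-3.141e+00 -1.000e-03  1.502e+00] F [ 0.5  0.3 -0.1] op 1.0 q [-0.17  0.14  1.8   0.    1.2  -1.67]
t 2.57 pos [511.9 -89.7 302.9] rot [3.141e+00 2.000e-03 1.501e+00] F [ 0.3 -4.8 -0.4] op 0.998 q [-0.18  0.14  1.8  -0.    1.2  -1.67]
carton_a_centre 0.82 [279.9 190.5] [558. -67.  55.] rect [279.9 190.9] [65.1 47.6] 88.2 [254.3, 160.5, 50.3, 65.3]
```

View pics/w2.png

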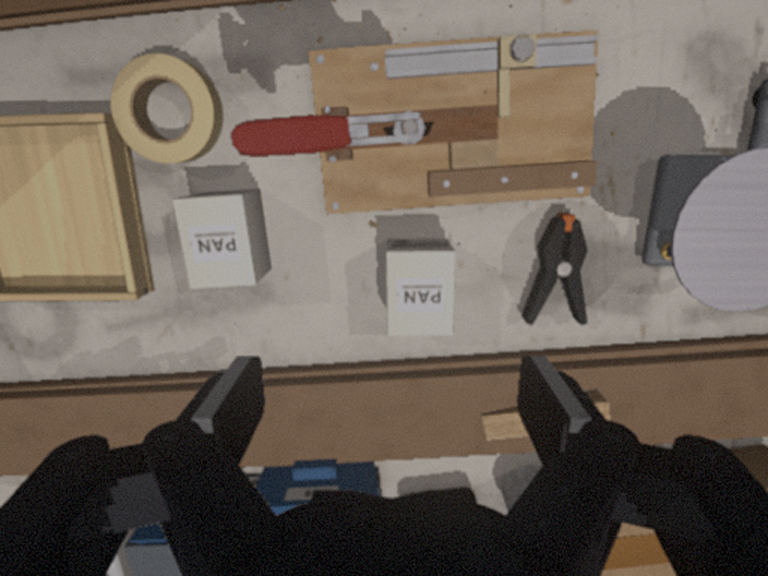

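```bash
python3 - <<'E'
from h import *
d=np.load('w2.npz'); p=T('wrist'); p=dict(p,xyz=d['xyz'],orientation=d['o']); im=d['im']
def rect(c,z):
    P=onz(p,np.array(c)/1.5,z); m=P.mean(0); e=[np.linalg.norm(P[i]-P[(i+1)%4]) for i in range(4)]
    l=(P[3]+P[2]-P[0]-P[1]); yaw=np.arctan2(l[1],l[0]); print(np.round(m,1),np.round(e,1),'yaw',yaw); return m,yaw
A=rect([(388,250),(454,250),(453,335),(387,335)],55)
B=rect([(175,198),(245,193),(256,285),(187,289)],55)
print('tray right rim corners',np.round(onz(p,np.array([(106,114),(150,290)])/1.5,34),1))
v=im[:,:,::-1].copy()
for m,yaw in (A,B):
    x=np.array([np.cos(yaw),np.sin(yaw),0]);y=np.array([-x[1],x[0],0])
    q=np.array([m+a*40*x+b*30*y for a,b in((-1,-1),(-1,1),(1,1),(1,-1))])
    cv2.polylines(v,[np.round(proj(p,q)*16).astype(np.int32)],True,(0,0,255),1,shift=4)
cv2.imwrite('pics/w2o.png',cv2.resize(v[60:240,60:360],None,fx=2.6,fy=2.6,interpolation=cv2.INTER_NEAREST))
pt=T('top'); im=viewer.grab_frame('top'); save(im[140:230,270:410],'t2.png',5)
E
```

```text
[565.6 -67.1  55. ] [56.9 79.9 60.5 79.9] yaw -0.060358593973561976
[ 506.9 -241.    55. ] [59.9 80.6 62.6 80.6] yaw -0.06129983288036165
tray right rim corners [[ 393.7 -323.9   34. ]
 [ 551.7 -321.5   34. ]]
```

View pics/w2o.png

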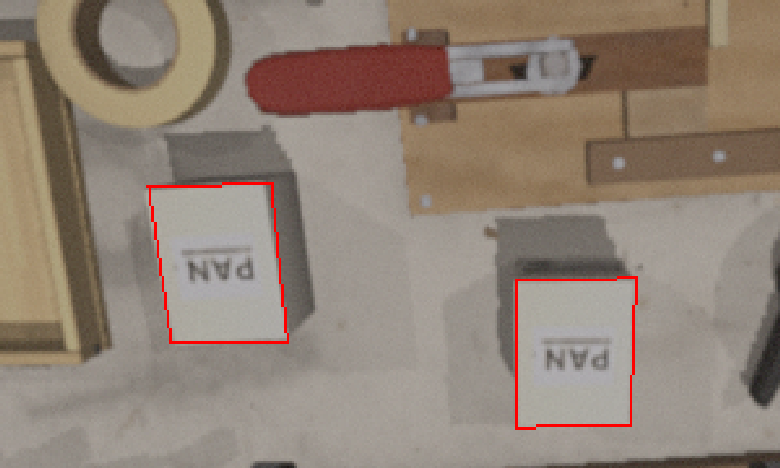

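View pics/t2.png

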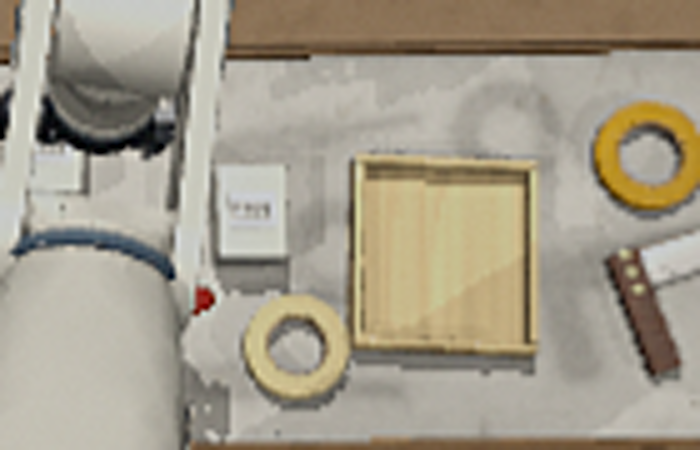

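```bash
python3 - <<'E'
from h import *
d=np.load('w2.npz'); p=T('wrist'); p=dict(p,xyz=d['xyz'],orientation=d['o'])
b=onz(p,np.array([[420,352]])/1.5,0)[0]; dr=ray(p,np.array([[420,372]])/1.5)[0]; t=(b[0]-p['xyz'][0])/dr[0]; print('rail base',b,'top z',p['xyz'][2]+dr[2]*t)
pt=T('top')
c=np.array([(353,157),(538,157),(538,352),(353,349)])/5+[270,140]
P=onz(pt,c,34); print(np.round(P,0),P.mean(0))
P=onz(p,np.array([(106,114),(130,295)])/1.5,34);print(P)
s=st(); goto([563,-67,120],1.505); goto([563,-67,34],1.505)
E
```

```text
rail base [650.39353547 -68.36093838   0.        ] top z 42.6083770106448
[[ 554. -338.   34.]
 [ 551. -499.   34.]
 [ 379. -488.   34.]
 [ 384. -330.   34.]] [ 466.94675203 -413.83561108   34.        ]
[[ 393.73735643 -323.86829011   34.        ]
 [ 555.31434424 -342.09398483   34.        ]]
t 2.72 pos [511.1 -83.2 302.9] rot [-3.14e+00 -2.00e-03  1.50e+00] F [-0.1 -0.8  0.1] op 0.999 q [-0.17  0.14  1.8   0.    1.2  -1.67]
shift [0.0195 0.0509 0.1829] rot [-0.0013 -0.0018 -0.0053] rows_min 4.575859764563501 0.046073098049622556
shift [0.0194 0.051  0.2689] rot [-0.0013 -0.0018 -0.0053] rows_min 6.578963071359996 0.046073098049622556
```

Request:
send_rows([
  [[0.019, 0.04, 0.03], [0, 0, 0], 1],
  [[0.019, 0.053, 0.07], [0, 0, 0], 1],
  [[0.019, 0.053, 0.11], [0, 0, 0], 1],
  [[0.019, 0.053, 0.15], [0, 0, 0], 1],
  [[0.019, 0.053, 0.17], [0, 0, 0], 1],
])

```text
clock: 3.13
eef_pos: [563.3, -64.5, 129.0]
tcp_rot: [-3.136, -0.003, 1.503]
contact_force: [-0.3, -0.1, 0.0]
opening: 1.0
```

```bash
python3 - <<'E'
from h import *
s=st(); p=T('wrist'); im=viewer.grab_frame('wrist'); save(im,'w3.png',1.5); s=st(); goto([565,-67,34],1.505)
E
```

```text
t 3.13 pos [563.3 -64.5 129. ] rot [-3.136e+00 -3.000e-03  1.503e+00] F [-0.3 -0.1  0. ] op 1.0 q [-0.12  0.42  1.86  0.    0.87 -1.62]
t 3.18 pos [560.9 -64.4 125.4] rot [-3.130e+00 -3.000e-03  1.503e+00] F [-2.4 -0.3 -3.5] op 1.001 q [-0.12  0.42  1.86  0.    0.87 -1.62]
shift [-0.0026  0.0053  0.0913] rot [-0.0112 -0.0029 -0.0024] rows_min 2.1938072461817133 0.09459121969379619
```

View pics/w3.png

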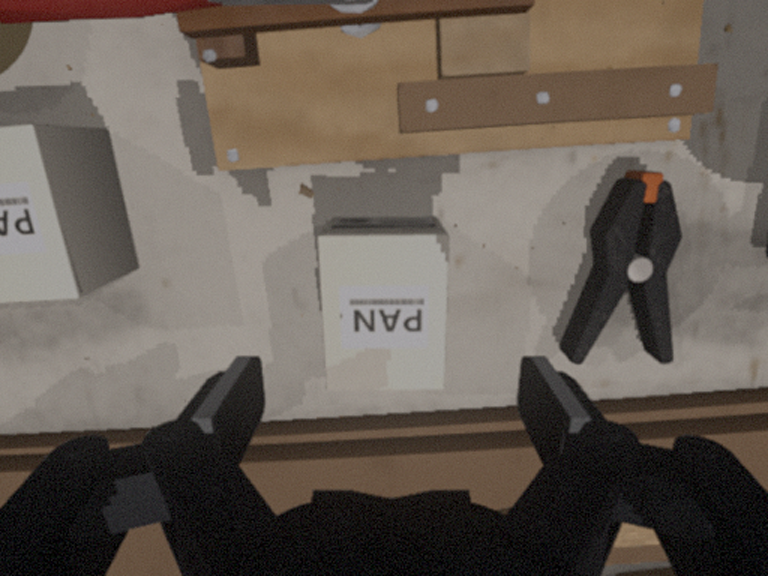

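Request:
send_rows([
  [[-0.003, 0.005, 0.035], [0.011, 0, 0], 1],
  [[-0.003, 0.005, 0.07], [0.011, 0, 0], 1],
  [[-0.003, 0.005, 0.091], [0.011, 0, 0], 1],
  [[-0.003, 0.005, 0.091], [0.011, 0, 0], 1],
  [[-0.003, 0.005, 0.091], [0.011, 0, 0], -0.2],
], squeeze=35)

```text
clock: 3.6
eef_pos: [564.5, -65.7, 34.6]
tcp_rot: [-3.118, -0.003, 1.504]
contact_force: [-0.4, -0.0, 0.5]
opening: 0.883
```

```bash
python3 - <<'E'
from h import *
s=st(); goto([565,-67,34],1.505)
E
```

```text
t 3.6 pos [564.5 -65.7  34.6] rot [-3.118e+00 -3.000e-03  1.504e+00] F [-0.4 -0.   0.5] op 0.883 q [-0.12  0.57  1.88  0.    0.72 -1.63]
shift [-0.0012  0.0006  0.0006] rot [-0.0237 -0.0031 -0.0006] rows_min 0.03599696101413532 0.1915717821548327
```

Request:
send_rows([
  [[-0.001, 0, 0], [-0.024, 0, 0], -0.2],
  [[-0.001, 0, 0], [-0.024, 0, 0], -0.2],
  [[-0.001, 0, 0], [-0.024, 0, 0], -0.2],
  [[-0.001, 0, 0], [-0.024, 0, 0], -0.2],
  [[-0.001, 0, -0.03], [-0.024, 0, 0], -0.2],
])

```text
clock: 4.02
eef_pos: [562.5, -66.1, 62.5]
tcp_rot: [-3.136, -0.004, 1.505]
contact_force: [-1.7, -0.7, -3.3]
opening: 0.692
```

```bash
python3 - <<'E'
from h import *
s=st(); print(s['wrist_torque']);goto([520,280,230],1.50)
E
```

```text
t 4.02 pos [562.5 -66.1  62.5] rot [-3.136 -0.004  1.505] F [-1.7 -0.7 -3.3] op 0.692 q [-0.12  0.51  1.89  0.    0.74 -1.63]
[-0.02489869  0.07156777 -0.01530091]
shift [ 0.3431 -0.0663 -0.1659] rot [-0.006  -0.0036  0.0047] rows_min 9.276115127239589 0.06760637952217209
```

Request:
send_rows([
  [[0.0, 0, -0.04], [0.006, 0, 0], -0.2],
  [[0.02, -0.003, -0.076], [0.006, 0, 0], -0.2],
  [[0.045, -0.008, -0.11], [0.006, 0, 0], -0.2],
  [[0.07, -0.013, -0.142], [0.006, 0, 0], -0.2],
  [[0.1, -0.018, -0.17], [0.006, 0, 0], -0.2],
])

```text
clock: 4.43
eef_pos: [552.0, 34.9, 236.8]
tcp_rot: [-3.132, -0.004, 1.504]
contact_force: [1.5, -0.0, -4.1]
opening: 0.7
```

```bash
python3 - <<'E'
from h import *
s=st(); goto([520,300,260],1.50)
E
```

```text
t 4.43 pos [552.   34.9 236.8] rot [-3.132 -0.004  1.504] F [ 1.5 -0.  -4.1] op 0.7 q [ 0.06  0.26  1.8   0.01  1.09 -1.45]
shift [ 0.2625 -0.0499 -0.0218] rot [-0.0097 -0.0037  0.0037] rows_min 6.428284251668434 0.08809607732006487
```

Request:
send_rows([
  [[0.04, -0.008, -0.01], [-0.01, 0, 0], -0.2],
  [[0.08, -0.016, -0.02], [-0.01, 0, 0], -0.2],
  [[0.12, -0.024, -0.022], [-0.01, 0, 0], -0.2],
  [[0.16, -0.032, -0.022], [-0.01, 0, 0], -0.2],
  [[0.2, -0.04, -0.022], [-0.01, 0, 0], -0.2],
])

```text
clock: 4.85
eef_pos: [524.9, 239.1, 261.9]
tcp_rot: [3.14, -0.005, 1.504]
contact_force: [0.9, -0.2, -2.4]
opening: 0.695
```

Request:
send_rows([
  [[0.035, -0.008, 0], [0, 0, 0], -0.2],
  [[0.06, -0.01, 0], [0, 0, 0], -0.2],
  [[0.06, -0.01, 0], [0, 0, 0], -0.2],
  [[0.06, -0.01, 0], [0, 0, 0], -0.2],
  [[0.06, -0.01, 0], [0, 0, 0], -0.2],
])

```text
clock: 5.27
eef_pos: [518.6, 299.3, 262.8]
tcp_rot: [3.14, -0.004, 1.504]
contact_force: [-0.1, 0.5, -4.2]
opening: 0.7
```

```bash
python3 - <<'E'
from h import *
s=st(); p=T('wrist'); im=viewer.grab_frame('wrist'); save(im,'w4.png',1.5); s=st(); np.savez('w4.npz',im=im,xyz=p['xyz'],o=p['orientation']); print(p['xyz']-T('wrist')['xyz'])
E
```

```text
t 5.27 pos [518.6 299.3 262.8] rot [ 3.14  -0.004  1.504] F [-0.1  0.5 -4.2] op 0.7 q [ 0.52  0.3   1.68  0.    1.15 -0.99]
t 5.32 pos [518.8 298.7 262.6] rot [ 3.14  -0.004  1.503] F [ 0.8 -0.7 -2.8] op 0.696 q [ 0.52  0.3   1.68  0.    1.15 -0.99]
[-0.20466282  0.42309114  0.11306381]
```

View pics/w4.png

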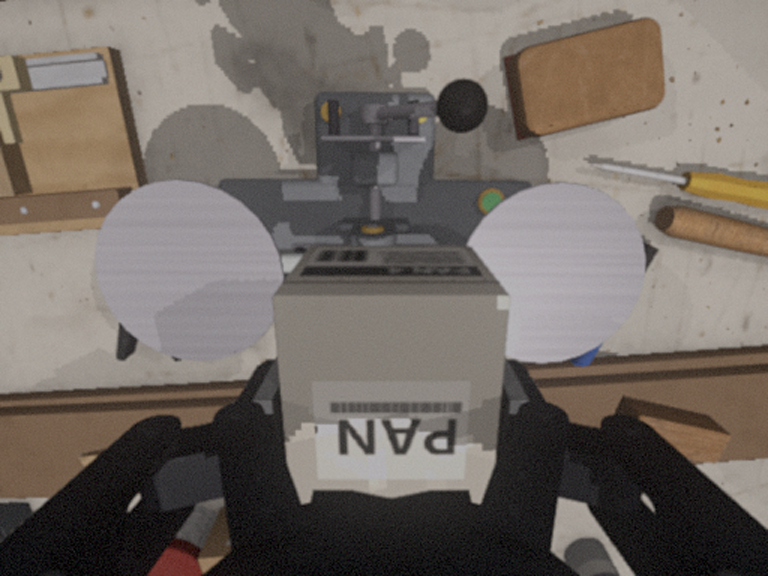

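```bash
cat > fit.py <<'E'
from h import *
from scipy.optimize import minimize
def fit(f,init,mask):
    d=np.load(f); p=T('wrist'); p=dict(p,xyz=d['xyz'],orientation=d['o']); im=d['im']
    g=cv2.GaussianBlur(cv2.cvtColor(im,cv2.COLOR_RGB2GRAY).astype(np.float32),(0,0),1.0)
    gm=np.hypot(cv2.Sobel(g,cv2.CV_32F,1,0),cv2.Sobel(g,cv2.CV_32F,0,1))
    gm=np.minimum(gm,60); gm[mask(*np.mgrid[:384,:512])]=0; gm=cv2.GaussianBlur(gm,(0,0),1.0)
    a=np.linspace(0,2*np.pi,240)
    def pts(q,k):
        c=np.array([q[0],q[1],120]); y=np.array([-np.sin(q[2]),np.cos(q[2]),0])
        return proj(p,c+k*115*y+60*np.c_[np.cos(a),np.sin(a),0*a])
    def cost(q):
        u=np.r_[pts(q,1),pts(q,-1)].astype(np.float32)
        return -cv2.remap(gm,u[:,0][None],u[:,1][None],cv2.INTER_LINEAR).sum()
    best=None
    for dx in range(-8,9,2):
        for dy in range(-8,9,2):
            for dw in np.linspace(-.03,.03,5):
                q=np.array(init)+[dx,dy,dw]; c=cost(q)
                if best is None or c<best[0]: best=(c,q)
    r=minimize(cost,best[1],method='Nelder-Mead',options=dict(initial_simplex=best[1]+np.array([[0,0,0],[1.5,0,0],[0,1.5,0],[0,0,.01]])))
    q=r.x; v=im[:,:,::-1].copy()
    for k in(1,-1):
        for u in pts(q,k): cv2.circle(v,tuple(int(round(t)) for t in u),0,(0,0,255),-1)
    return q,p,v
E
python3 - <<'E'
from fit import *
q,p,v=fit('w4.npz',[522,288,-.075],lambda r,c:(r>155)&(c>180)&(c<335)|(r>225))
print(q)
c=np.array([q[0],q[1],0]);y=np.array([-np.sin(q[2]),np.cos(q[2]),0]);x=np.array([y[1],-y[0],0])
K=onz(p,np.array([[462,106]])/1.5,111)[0]; print('knob',K,(K-c)@x,(K-c)@y,'L',c+115*y,'R',c-115*y)
cv2.imwrite('pics/w4o.png',cv2.resize(v,None,fx=1.5,fy=1.5,interpolation=cv2.INTER_NEAREST))
# carton in gripper: top front edge etc
print(proj(p,[[500,300,0]]))
E
```

```text
[ 5.22702724e+02  2.86871668e+02 -7.15892845e-02]
knob [424.96086053 347.98486415 111.        ] -101.86281983405863 53.9653647231784 L [530.92846163 401.57710505   0.        ] R [514.47698698 172.16623133   0.        ]
[[259.02435253 140.9838681 ]]
```

View pics/w4o.png

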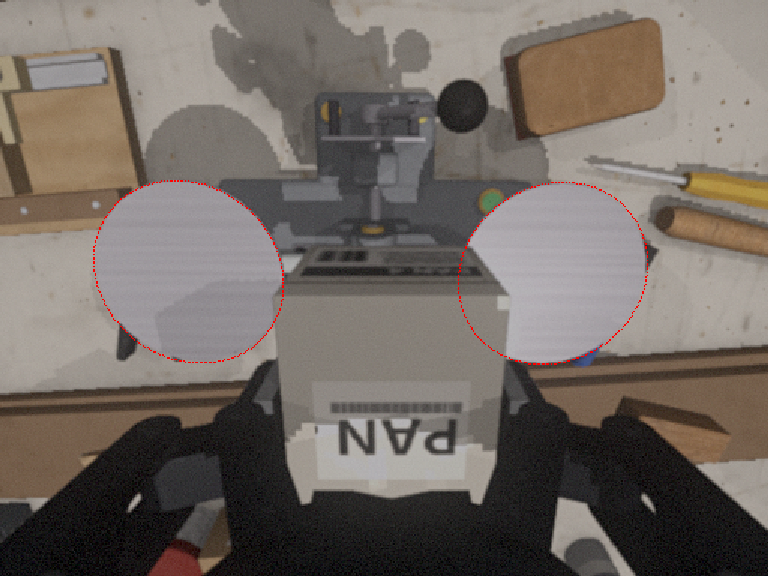

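```bash
python3 - <<'E'
from h import *
s=st(); goto([530,401.5,180],1.499);goto([530,401.5,155],1.499)
E
```

```text
t 5.32 pos [518.8 298.7 262.6] rot [ 3.14  -0.004  1.503] F [ 0.8 -0.7 -2.8] op 0.696 q [ 0.52  0.3   1.68  0.    1.15 -0.99]
shift [0.1029 0.0041 0.0831] rot [ 0.0018 -0.0042  0.0043] rows_min 3.1735429001764235 0.04981602607836389
shift [0.1028 0.0041 0.1081] rot [ 0.0018 -0.0042  0.0043] rows_min 3.578679779841037 0.04981602607836389
```

Request:
send_rows([
  [[0.038, 0.002, 0.0], [0.002, -0.004, 0.004], -0.2],
  [[0.076, 0.003, 0.015], [0.002, -0.004, 0.004], -0.2],
  [[0.1, 0.004, 0.045], [0.002, -0.004, 0.004], -0.2],
  [[0.103, 0.004, 0.075], [0.002, -0.004, 0.004], -0.2],
  [[0.103, 0.004, 0.09], [0.002, -0.004, 0.004], -0.2],
])

```text
clock: 5.73
eef_pos: [529.0, 400.9, 169.7]
tcp_rot: [-3.139, 0.002, 1.499]
contact_force: [-0.7, -1.8, -3.4]
opening: 0.695
```

```bash
python3 - <<'E'
from h import *
s=st(); goto([530,401.5,155],1.499)
E
```

```text
t 5.73 pos [529.  400.9 169.7] rot [-3.139e+00  2.000e-03  1.499e+00] F [-0.7 -1.8 -3.4] op 0.695 q [ 0.65  0.5   1.61  0.    1.04 -0.85]
shift [0.0007 0.001  0.0147] rot [-0.003   0.0022  0.0001] rows_min 0.35346241753501323 0.029441626585651116
```

Request:
send_rows([
  [[0.001, 0.001, 0.006], [-0.003, 0.002, 0], -0.2],
  [[0.001, 0.001, 0.01], [-0.003, 0.002, 0], -0.2],
  [[0.001, 0.001, 0.013], [-0.003, 0.002, 0], -0.2],
  [[0.001, 0.001, 0.0145], [-0.003, 0.002, 0], -0.2],
  [[0.001, 0.001, 0.0145], [-0.003, 0.002, 0], -0.2],
])

```text
clock: 6.15
eef_pos: [530.8, 401.5, 156.5]
tcp_rot: [3.14, -0.001, 1.498]
contact_force: [-0.9, -1.3, -1.2]
opening: 0.7
```

```bash
python3 - <<'E'
from h import *
s=st(); s=st();goto([530,401.5,155],1.499)
E
```

```text
t 6.15 pos [530.8 401.5 156.5] rot [ 3.140e+00 -1.000e-03  1.498e+00] F [-0.9 -1.3 -1.2] op 0.7 q [ 0.65  0.51  1.62 -0.    1.01 -0.85]
t 6.15 pos [530.8 401.5 156.5] rot [ 3.140e+00 -1.000e-03  1.498e+00] F [-0.9 -1.3 -1.2] op 0.7 q [ 0.65  0.51  1.62 -0.    1.01 -0.85]
shift [-0.0001 -0.0008  0.0015] rot [ 0.0014 -0.0006 -0.0006] rows_min 0.04162843360057635 0.013517211193843352
```

Request:
send_rows([
  [[0, 0, 0.001], [0, 0, 0], -0.2],
  [[0, 0, 0.0015], [0, 0, 0], -0.2],
  [[0, 0, 0.0015], [0, 0, 0], 1],
  [[0, 0, 0.0015], [0, 0, 0], 1],
  [[0, 0, 0.0015], [0, 0, 0], 1],
])

```text
clock: 6.57
eef_pos: [531.1, 401.8, 155.6]
tcp_rot: [3.139, -0.001, 1.498]
contact_force: [-0.1, 0.8, -0.6]
opening: 1.001
```

Request:
send_rows([
  [[0, 0, 0], [0, 0, 0], 1],
  [[0, 0, -0.02], [0, 0, 0], 1],
  [[0, 0, -0.055], [0, 0, 0], 1],
  [[0, 0, -0.09], [0, 0, 0], 1],
  [[-0.03, 0, -0.11], [0, 0, 0], 1],
])

```text
clock: 6.98
eef_pos: [530.0, 375.9, 269.5]
tcp_rot: [3.135, -0.007, 1.501]
contact_force: [1.0, -0.1, 0.8]
opening: 1.003
```

```bash
python3 - <<'E'
from h import *
s=st(); p=T('wrist'); im=viewer.grab_frame('wrist'); save(im,'w5.png',1.5); s=st(); goto([506,-241,260],1.505)
E
```

```text
t 6.98 pos [530.  375.9 269.5] rot [ 3.135 -0.007  1.501] F [ 1.  -0.1  0.8] op 1.003 q [ 0.61  0.37  1.57  0.    1.19 -0.89]
t 7.03 pos [530.3 369.7 272.5] rot [ 3.133 -0.004  1.5  ] F [ 1.2 -2.   2.2] op 1.002 q [ 0.61  0.37  1.57 -0.    1.2  -0.89]
shift [-0.6109  0.019   0.0101] rot [ 0.0085 -0.0041 -0.0052] rows_min 14.659319739667673 0.08610578136398102
```

View pics/w5.png

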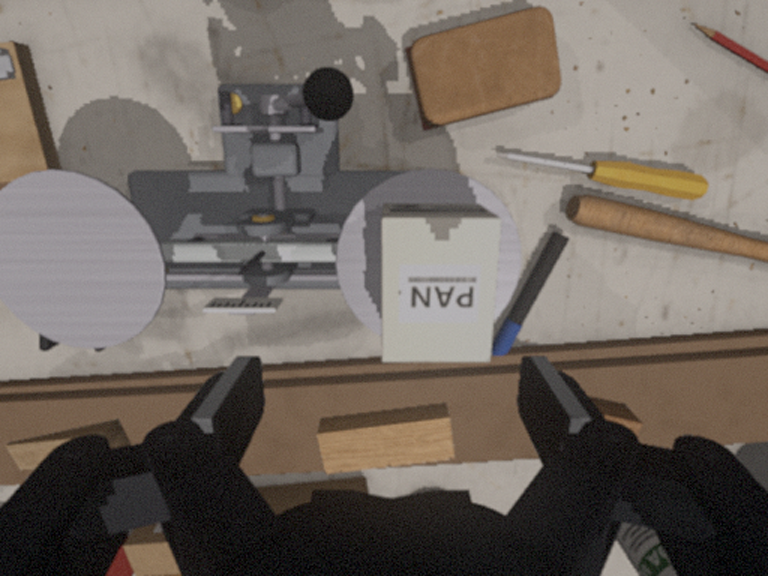

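```bash
python3 - <<'E'
from h import *
# picture pose: reconstruct from pose before
s=status.sense(); p=T('wrist'); sh=np.array([530.0,375.9,269.5])-s['eef_pos']; p=dict(p,xyz=p['xyz']+sh)
P=onz(p,np.array([(382,216),(499,218),(491,361),(383,361)])/1.5,175); print(np.round(P,1),P.mean(0))
goto([506,-241,250],1.505)
E
```

```text
[[489.  375.2 175. ]
 [494.1 432.6 175. ]
 [572.6 428.6 175. ]
 [568.2 369.7 175. ]] [530.98751813 401.54845616 175.        ]
shift [-0.611   0.0189  0.0201] rot [ 0.0085 -0.0041 -0.0052] rows_min 14.66616625147197 0.08610578136398102
```

Request:
send_rows([
  [[-0.611, 0.019, 0.02], [0, 0, 0], 1],
  [[-0.611, 0.019, 0.02], [0, 0, 0], 1],
  [[-0.611, 0.019, 0.02], [0, 0, 0], 1],
  [[-0.611, 0.019, 0.02], [0, 0, 0], 1],
  [[-0.611, 0.019, 0.02], [0, 0, 0], 1],
])

```text
clock: 7.45
eef_pos: [520.4, 161.9, 260.2]
tcp_rot: [3.133, -0.004, 1.5]
contact_force: [0.8, -0.5, 0.9]
opening: 1.003
```

```bash
python3 - <<'E'
from h import *
s=st(); goto([506,-241,180],1.505)
E
```

```text
t 7.45 pos [520.4 161.9 260.2] rot [ 3.133 -0.004  1.5  ] F [ 0.8 -0.5  0.9] op 1.003 q [ 0.3   0.22  1.8   0.    1.11 -1.2 ]
shift [-0.4032  0.0133  0.0787] rot [ 0.0088 -0.0041 -0.0047] rows_min 9.857450311116734 0.08645925253232671
```

Request:
send_rows([
  [[-0.403, 0.013, 0.05], [0.009, -0.004, -0.005], 1],
  [[-0.403, 0.013, 0.05], [0.009, -0.004, -0.005], 1],
  [[-0.403, 0.013, 0.079], [0.009, -0.004, -0.005], 1],
  [[-0.403, 0.013, 0.079], [0.009, -0.004, -0.005], 1],
  [[-0.403, 0.013, 0.079], [0.009, -0.004, -0.005], 1],
])

```text
clock: 7.87
eef_pos: [512.8, -42.9, 223.0]
tcp_rot: [3.141, -0.0, 1.505]
contact_force: [-0.1, 1.0, 0.5]
opening: 1.004
```

```bash
python3 - <<'E'
from h import *
s=st(); goto([506,-241,150],1.505)
E
```

```text
t 7.87 pos [512.8 -42.9 223. ] rot [ 3.141 -0.     1.505] F [-0.1  1.   0.5] op 1.004 q [-0.09  0.22  1.9   0.    1.03 -1.59]
shift [-0.1981  0.0061  0.073 ] rot [ 0.0006 -0.0001  0.0004] rows_min 5.065278530689602 0.005970994062879036
```

Request:
send_rows([
  [[-0.04, 0.001, 0.01], [0, 0, 0], 1],
  [[-0.08, 0.002, 0.02], [0, 0, 0], 1],
  [[-0.12, 0.003, 0.03], [0, 0, 0], 1],
  [[-0.16, 0.005, 0.04], [0, 0, 0], 1],
  [[-0.198, 0.006, 0.05], [0, 0, 0], 1],
])

```text
clock: 8.28
eef_pos: [505.6, -243.2, 172.6]
tcp_rot: [3.14, 0.0, 1.505]
contact_force: [0.4, -0.0, -0.3]
opening: 0.998
```

```bash
python3 - <<'E'
from h import *
viewer.grab_frame('wrist'); s=st(); p=T('wrist'); im=viewer.grab_frame('wrist'); save(im,'w6.png',1.5); np.savez('w6.npz',im=im,xyz=p['xyz'],o=p['orientation']); s=st(); goto([506,-241,34],1.505)
E
```

```text
t 8.33 pos [ 505.  -248.5  171. ] rot [3.141e+00 3.000e-03 1.504e+00] F [ 0.  -4.2 -0.5] op 1.003 q [-0.46  0.35  1.84 -0.    0.95 -1.96]
t 8.38 pos [ 505.  -245.5  171.5] rot [-3.141e+00  1.000e-03  1.501e+00] F [0.3 0.9 0. ] op 0.999 q [-0.45  0.35  1.84 -0.    0.95 -1.96]
shift [0.0047 0.0008 0.1375] rot [-0.0003  0.0009 -0.0036] rows_min 3.3000741400308886 0.030006609194763736
```

View pics/w6.png

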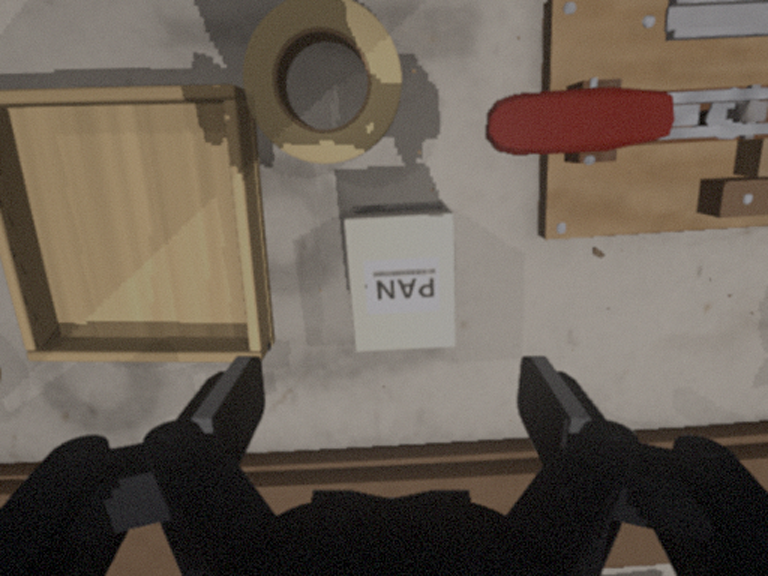

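```bash
python3 - <<'E'
from h import *
d=np.load('w6.npz'); p=dict(T('wrist'),xyz=d['xyz'],orientation=d['o'])
P=onz(p,np.array([(345,218),(454,212),(455,345),(357,350)])/1.5,55); print(np.round(P,1),P.mean(0))
l=P[2]+P[3]-P[0]-P[1]; print(np.arctan2(l[1],l[0]))
# tray floor corners z=8 and rim z=34
F=onz(p,np.array([(232,322),(62,322)])/1.5,8); print('floor far corners',np.round(F,1))
Rm=onz(p,np.array([(245,92),(262,352),(30,354),(0,100)])/1.5,34); print('rim',np.round(Rm,1))
goto([506,-242,34],1.505)
E
```

```text
[[ 466.4 -270.8   55. ]
 [ 467.  -211.8   55. ]
 [ 545.8 -213.1   55. ]
 [ 545.3 -271.3   55. ]] [ 506.14467072 -241.73050567   55.        ]
-0.011302190287331261
floor far corners [[ 541.3 -362.7    8. ]
 [ 533.7 -485.6    8. ]]
rim [[ 396.8 -321.4   34. ]
 [ 553.2 -335.8   34. ]
 [ 545.5 -492.4   34. ]
 [ 389.4 -461.4   34. ]]
shift [0.0037 0.0008 0.1375] rot [-0.0003  0.0009 -0.0036] rows_min 3.2993816845107076 0.030006609194763736
```

Request:
send_rows([
  [[0.004, 0.001, 0.035], [0, 0, -0.03], 1],
  [[0.004, 0.001, 0.075], [0, 0, -0.03], 1],
  [[0.004, 0.001, 0.115], [0, 0, -0.03], 1],
  [[0.004, 0.001, 0.137], [0, 0, -0.03], 1],
  [[0.004, 0.001, 0.137], [0, 0, -0.03], 1],
])

```text
clock: 8.8
eef_pos: [503.1, -239.7, 30.2]
tcp_rot: [-3.134, -0.002, 1.532]
contact_force: [-1.0, 1.4, -0.5]
opening: 0.998
```

```bash
python3 - <<'E'
from h import *
s=st(); goto([506,-242,34],1.53)
E
```

```text
t 8.8 pos [ 503.1 -239.7   30.2] rot [-3.134e+00 -2.000e-03  1.532e+00] F [-1.   1.4 -0.5] op 0.998 q [-0.45  0.56  1.92 -0.    0.67 -1.98]
shift [-0.0022  0.0029 -0.0039] rot [-0.0075 -0.0023  0.0015] rows_min 0.1276367895457907 0.06431753520342212
```

Request:
send_rows([
  [[-0.002, 0.003, -0.004], [-0.008, -0.002, 0], 0.8],
  [[-0.002, 0.003, -0.004], [-0.008, -0.002, 0], -0.2],
  [[-0.002, 0.003, -0.004], [-0.008, -0.002, 0], -0.2],
  [[-0.002, 0.003, -0.004], [-0.008, -0.002, 0], -0.2],
  [[-0.002, 0.003, -0.004], [-0.008, -0.002, 0], -0.2],
], squeeze=35)

```text
clock: 9.22
eef_pos: [507.4, -242.3, 36.2]
tcp_rot: [3.138, 0.001, 1.532]
contact_force: [-0.9, 0.9, 9.5]
opening: 0.704
```

```bash
python3 - <<'E'
from h import *
s=st(); goto([514,172,240],1.499)
E
```

```text
t 9.22 pos [ 507.4 -242.3   36.2] rot [3.138e+00 1.000e-03 1.532e+00] F [-0.9  0.9  9.5] op 0.704 q [-0.45  0.55  1.91  0.    0.67 -1.98]
shift [ 0.4141 -0.009  -0.2042] rot [0.0037 0.0008 0.0325] rows_min 11.074235998550153 0.26206927911519684
```

Request:
send_rows([
  [[0.0, 0, -0.03], [0, 0, 0], -0.2],
  [[0.005, 0, -0.07], [0, 0, 0.01], -0.2],
  [[0.03, 0, -0.1], [0.0, 0, 0.02], -0.2],
  [[0.06, -0.002, -0.13], [0.003, 0, 0.033], -0.2],
  [[0.09, -0.003, -0.155], [0.003, 0, 0.033], -0.2],
])

```text
clock: 9.63
eef_pos: [507.6, -151.7, 194.0]
tcp_rot: [3.138, 0.001, 1.496]
contact_force: [0.4, -0.1, -1.9]
opening: 0.698
```

```bash
python3 - <<'E'
from h import *
s=st(); goto([514,172,240],1.499)
E
```

```text
t 9.63 pos [ 507.6 -151.7  194. ] rot [3.138e+00 1.000e-03 1.496e+00] F [ 0.4 -0.1 -1.9] op 0.698 q [-0.29  0.27  1.9  -0.    0.97 -1.79]
shift [ 0.3232 -0.0176 -0.0465] rot [ 0.0032  0.0015 -0.0029] rows_min 7.842047300119112 0.03651073506132986
```

Request:
send_rows([
  [[0.04, -0.002, -0.01], [0.003, 0, -0.003], -0.2],
  [[0.08, -0.004, -0.02], [0.003, 0, -0.003], -0.2],
  [[0.12, -0.006, -0.03], [0.003, 0, -0.003], -0.2],
  [[0.16, -0.009, -0.04], [0.003, 0, -0.003], -0.2],
  [[0.2, -0.011, -0.047], [0.003, 0, -0.003], -0.2],
])

```text
clock: 10.05
eef_pos: [511.1, 50.6, 242.7]
tcp_rot: [3.139, 0.001, 1.499]
contact_force: [1.4, -0.9, -1.4]
opening: 0.704
```

Request:
send_rows([
  [[0.04, -0.002, 0], [0, 0, 0], -0.2],
  [[0.08, -0.004, 0], [0, 0, 0], -0.2],
  [[0.11, -0.006, 0], [0, 0, 0], -0.2],
  [[0.12, -0.007, 0.01], [0, 0, 0], -0.2],
  [[0.122, -0.007, 0.02], [0, 0, 0], -0.2],
])

```text
clock: 10.47
eef_pos: [513.1, 174.9, 223.2]
tcp_rot: [3.137, -0.0, 1.502]
contact_force: [-0.4, -0.2, -2.6]
opening: 0.697
```

```bash
python3 - <<'E'
from h import *
s=st(); goto([514,172,165],1.499)
p=T('wrist'); im=viewer.grab_frame('wrist'); save(im,'w7.png',1.5)
E
```

```text
t 10.47 pos [513.1 174.9 223.2] rot [ 3.137 -0.     1.502] F [-0.4 -0.2 -2.6] op 0.697 q [ 0.33  0.25  1.84 -0.    1.04 -1.17]
shift [-0.0028  0.0008  0.0582] rot [ 0.005  -0.0002  0.0028] rows_min 1.3969794978459344 0.0459450287221497
```

View pics/w7.png

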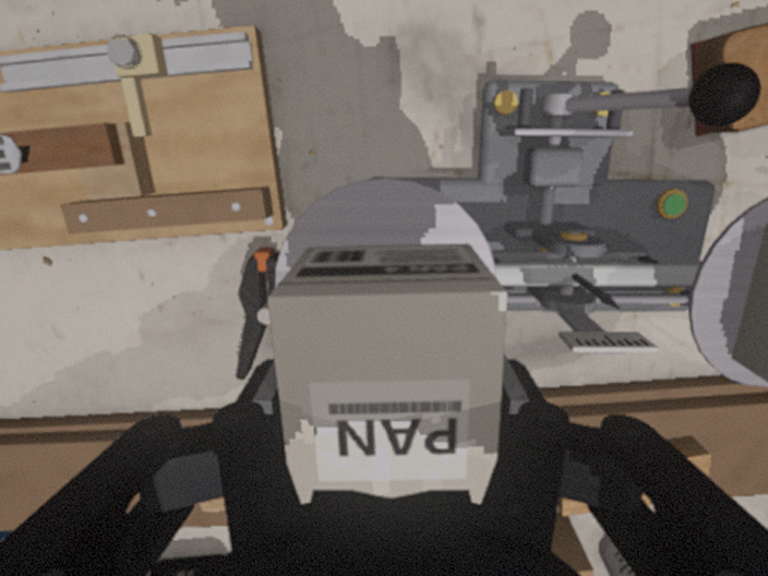

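Request:
send_rows([
  [[-0.003, 0.001, 0.02], [0.004, 0, 0.003], -0.2],
  [[-0.003, 0.001, 0.04], [0.004, 0, 0.003], -0.2],
  [[-0.003, 0.001, 0.054], [0.004, 0, 0.003], -0.2],
  [[-0.003, 0.001, 0.058], [0.004, 0, 0.003], -0.2],
  [[-0.003, 0.001, 0.06], [0.004, 0, 0.003], -0.2],
])

```text
clock: 10.93
eef_pos: [511.9, 168.4, 159.5]
tcp_rot: [-3.137, 0.003, 1.497]
contact_force: [-0.1, 0.1, -2.4]
opening: 0.703
```

```bash
python3 - <<'E'
from h import *
s=st(); goto([514.5,172,155],1.499)
E
```

```text
t 10.93 pos [511.9 168.4 159.5] rot [-3.137e+00  3.000e-03  1.497e+00] F [-0.1  0.1 -2.4] op 0.703 q [ 0.32  0.34  1.9  -0.    0.91 -1.18]
shift [0.0038 0.0023 0.0045] rot [-0.005   0.0031 -0.0023] rows_min 0.15204161631556776 0.050518939800553504
```

Request:
send_rows([
  [[0.004, 0.002, 0], [-0.005, 0.003, -0.002], -0.2],
  [[0.004, 0.002, 0.001], [-0.005, 0.003, -0.002], -0.2],
  [[0.004, 0.002, 0.002], [-0.005, 0.003, -0.002], -0.2],
  [[0.004, 0.002, 0.003], [-0.005, 0.003, -0.002], -0.2],
  [[0.004, 0.002, 0.004], [-0.005, 0.003, -0.002], -0.2],
])

```text
clock: 11.35
eef_pos: [514.6, 172.3, 156.1]
tcp_rot: [3.14, -0.0, 1.499]
contact_force: [0.2, -0.1, 1.6]
opening: 0.704
```

```bash
python3 - <<'E'
from h import *
s=st(); goto([514.5,172,154.5],1.499)
E
```

```text
t 11.35 pos [514.6 172.3 156.1] rot [ 3.14  -0.     1.499] F [ 0.2 -0.1  1.6] op 0.704 q [ 0.32  0.34  1.9  -0.    0.9  -1.18]
shift [-0.0003 -0.0001  0.0016] rot [ 0.0012 -0.0002 -0.0002] rows_min 0.038818073842273634 0.00946583457190991
```

Force rose from -2.4 to +1.6 N: the carton touches the pan. Release and rise.

Request:
send_rows([
  [[0, 0, 0], [0, 0, 0], 0.7],
  [[0, 0, 0], [0, 0, 0], 1],
  [[0, 0, 0], [0, 0, 0], 1],
  [[0, 0, 0], [0, 0, 0], 1],
  [[0, 0, -0.015], [0, 0, 0], 1],
])

```text
clock: 11.77
eef_pos: [513.1, 171.8, 169.1]
tcp_rot: [-3.139, 0.001, 1.499]
contact_force: [-0.2, -0.4, -0.1]
opening: 1.004
```

Request:
send_rows([
  [[0, 0, -0.03], [0, 0, 0], 1],
  [[0, 0, -0.065], [0, 0, 0], 1],
  [[0, 0, -0.1], [0, 0, 0], 1],
  [[0.03, 0, -0.12], [0, 0, 0], 1],
  [[0.06, 0, -0.12], [0, 0, 0], 1],
])

```text
clock: 12.18
eef_pos: [520.0, 232.5, 294.7]
tcp_rot: [3.137, -0.002, 1.496]
contact_force: [1.5, 0.4, 0.4]
opening: 0.999
```

```bash
python3 - <<'E'
from h import *
s=st(); viewer.grab_frame('wrist');s=st(); p=T('wrist'); im=viewer.grab_frame('wrist'); save(im,'w8.png',1.5); np.savez('w8.npz',im=im,xyz=p['xyz'],o=p['orientation']); st()
E
```

```text
t 12.18 pos [520.  232.5 294.7] rot [ 3.137e+00 -2.000e-03  1.496e+00] F [1.5 0.4 0.4] op 0.999 q [ 0.42  0.23  1.71 -0.    1.2  -1.08]
t 12.23 pos [519.7 237.4 292.5] rot [ 3.139 -0.005  1.498] F [ 0.3  4.  -0.6] op 1.001 q [ 0.42  0.23  1.71  0.    1.19 -1.07]
t 12.28 pos [518.6 235.1 290.7] rot [ 3.141e+00 -2.000e-03  1.501e+00] F [ 0.7 -0.7 -0.5] op 1.002 q [ 0.42  0.23  1.71  0.    1.19 -1.08]
```

View pics/w8.png

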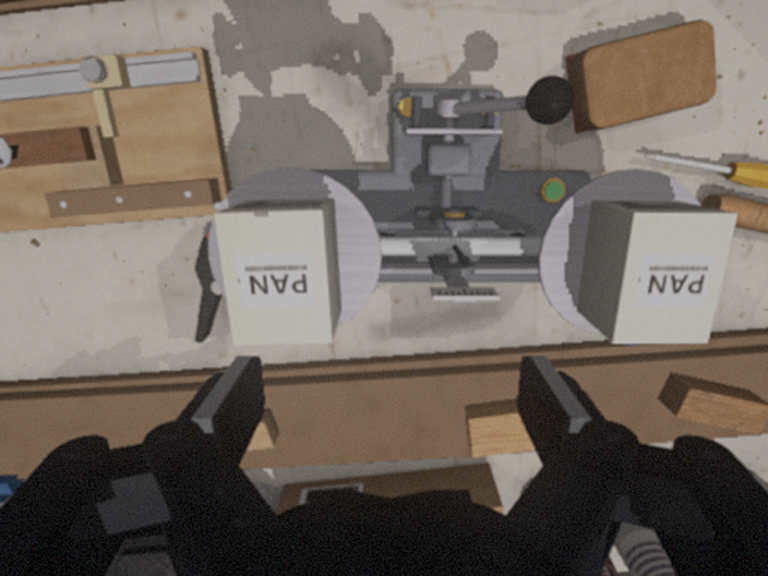

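```bash
python3 - <<'E'
from h import *
d=np.load('w8.npz'); p=dict(T('wrist'),xyz=d['xyz'],orientation=d['o'])
for c in ([(218,212),(334,203),(331,342),(229,343)],[(633,205),(736,212),(710,341),(617,341)]):
    P=onz(p,np.array(c)/1.5,175); print(np.round(P.mean(0),1))
K=onz(p,np.array([[548.5,100]])/1.5,111)[0]
q=[522.7,286.9,-.0716];c=np.array([q[0],q[1],0]);y=np.array([-np.sin(q[2]),np.cos(q[2]),0]);x=np.array([y[1],-y[0],0])
print(K,(K-c)@x,(K-c)@y)
for own in (54,-56.5): print(c-102*x+own*y)
s=st(); goto([425,348,200],1.499); goto([425,348,118],1.499)
E
```

```text
[512.8 174.5 175. ]
[529.4 401.5 175. ]
[424.69262977 347.63709713 111.        ] -102.10131860443065 53.5701439935603
[424.82444017 348.05860355   0.        ]
[416.91939849 237.84172501   0.        ]
t 12.28 pos [518.6 235.1 290.7] rot [ 3.141e+00 -2.000e-03  1.501e+00] F [ 0.7 -0.7 -0.5] op 1.002 q [ 0.42  0.23  1.71  0.    1.19 -1.08]
shift [ 0.1059 -0.1014  0.0909] rot [ 0.0005 -0.0017  0.0016] rows_min 4.1357189296645664 0.01919303331254033
shift [ 0.1057 -0.1014  0.1729] rot [ 0.0005 -0.0017  0.0016] rows_min 5.434066766633669 0.01919303331254033
```

Request:
send_rows([
  [[0.028, -0.027, 0.005], [0, 0, 0], 0.8],
  [[0.056, -0.054, 0.015], [0, 0, 0], 0.6],
  [[0.084, -0.081, 0.03], [0, 0, 0], 0.4],
  [[0.105, -0.1014, 0.05], [0, 0, 0.002], 0.3],
  [[0.106, -0.1014, 0.08], [0, 0, 0.002], 0.3],
])

```text
clock: 12.7
eef_pos: [422.8, 351.6, 211.7]
tcp_rot: [3.14, -0.005, 1.501]
contact_force: [1.0, 0.6, 0.3]
opening: 0.651
```

```bash
python3 - <<'E'
from h import *
s=st(); goto([425,348,118],1.499)
E
```

```text
t 12.7 pos [422.8 351.6 211.7] rot [ 3.14  -0.005  1.501] F [1.  0.6 0.3] op 0.651 q [ 0.69  0.28  1.84  0.    1.02 -0.81]
shift [-0.0039  0.0023  0.0937] rot [ 0.0018 -0.0049  0.0022] rows_min 2.249377263335388 0.04543202245807081
```

Request:
send_rows([
  [[-0.004, 0.002, 0.015], [0.002, -0.005, 0.002], 0.3],
  [[-0.004, 0.002, 0.045], [0.002, -0.005, 0.002], 0.3],
  [[-0.004, 0.002, 0.075], [0.002, -0.005, 0.002], 0.3],
  [[-0.004, 0.002, 0.093], [0.002, -0.005, 0.002], 0.3],
  [[-0.004, 0.002, 0.093], [0.002, -0.005, 0.002], 0.2],
], squeeze=20)

```text
clock: 13.12
eef_pos: [422.4, 345.6, 114.7]
tcp_rot: [-3.136, 0.005, 1.499]
contact_force: [-0.8, -0.2, -0.3]
opening: 0.6
```

Request:
send_rows([
  [[0, 0, 0], [0, 0, 0], 0.1],
  [[0, 0, 0], [0, 0, 0], 0],
  [[0, 0, 0], [0, 0, 0], -0.05],
  [[0, 0, 0], [0, 0, 0], -0.05],
  [[0, 0, 0], [0, 0, 0], -0.05],
])

```text
clock: 13.53
eef_pos: [423.0, 346.1, 115.9]
tcp_rot: [-3.138, 0.004, 1.499]
contact_force: [-0.5, 0.0, -0.2]
opening: 0.471
```

```bash
python3 - <<'E'
from h import *
s=st(); goto([425,348,118],1.499); im=viewer.grab_frame('wrist'); save(im,'w9.png',1.5)
im=viewer.grab_frame('scene'); save(im[150:320,140:330],'s9.png',4)
E
```

```text
t 13.53 pos [423.  346.1 115.9] rot [-3.138  0.004  1.499] F [-0.5  0.  -0.2] op 0.471 q [ 0.68  0.41  1.91 -0.    0.83 -0.82]
shift [ 0.0021  0.0018 -0.0022] rot [-0.0039  0.0039  0.0003] rows_min 0.08405894907034524 0.04410702551170565
```

View pics/w9.png

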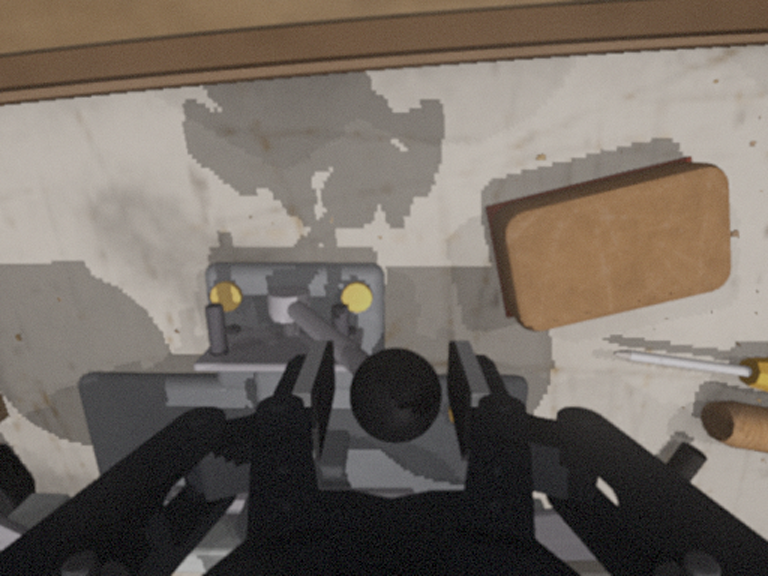

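View pics/s9.png

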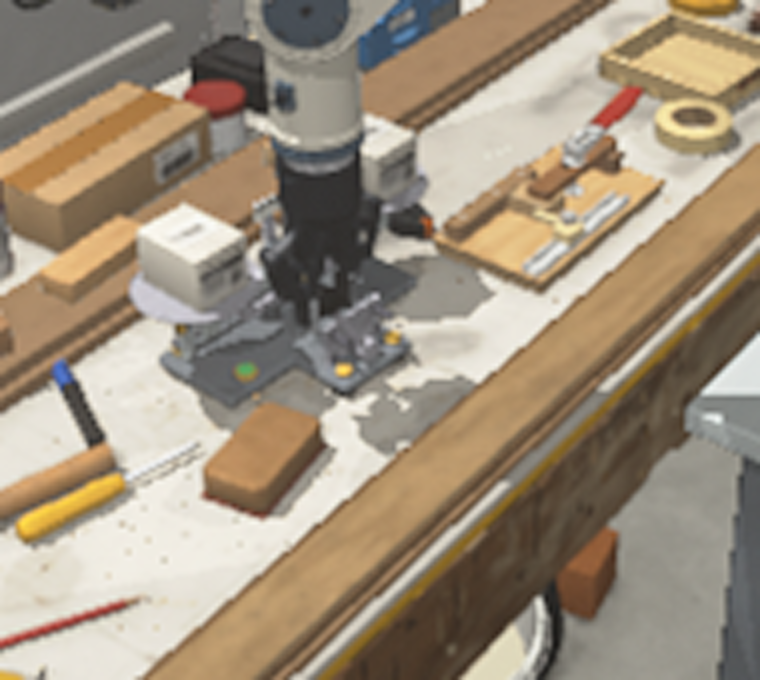

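Request:
send_rows([
  [[-0.005, 0.001, 0], [-0.004, 0.004, 0], -0.05],
  [[-0.018, 0.001, -0.004], [-0.004, 0.004, 0], -0.05],
  [[-0.032, 0.001, -0.007], [-0.004, 0.004, 0], -0.05],
  [[-0.046, 0.001, -0.009], [-0.004, 0.004, 0], -0.05],
  [[-0.06, 0.001, -0.01], [-0.004, 0.004, 0], -0.05],
])

```text
clock: 14.05
eef_pos: [419.5, 284.8, 126.2]
tcp_rot: [3.141, -0.0, 1.5]
contact_force: [0.7, 1.2, 1.1]
opening: 0.477
```

Request:
send_rows([
  [[-0.014, 0, 0.001], [0, 0, 0], -0.05],
  [[-0.028, 0, 0.003], [0, 0, 0], -0.05],
  [[-0.04, 0, 0.006], [0, 0, 0], -0.05],
  [[-0.048, 0, 0.008], [0, 0, 0], -0.05],
  [[-0.048, 0, 0.009], [0, 0, 0], -0.05],
])

```text
clock: 14.47
eef_pos: [415.2, 234.8, 116.4]
tcp_rot: [-3.14, 0.001, 1.498]
contact_force: [0.2, 0.3, -0.1]
opening: 0.471
```

```bash
python3 - <<'E'
from h import *
s=st(); q=[522.7,286.9,-.0716];c=np.array([q[0],q[1],0]);y=np.array([-np.sin(q[2]),np.cos(q[2]),0]);x=np.array([y[1],-y[0],0])
e=s['eef_pos']-c; print(e@x,e@y)
E
```

```text
t 14.47 pos [415.2 234.8 116.4] rot [-3.140e+00  1.000e-03  1.498e+00] F [ 0.2  0.3 -0.1] op 0.471 q [ 0.51  0.32  2.06 -0.    0.77 -0.99]
-103.45416593775772 -59.62505537978363
```

Request:
send_rows([
  [[-0.002, 0, 0], [0, 0, 0], -0.05],
  [[-0.004, 0, 0], [0, 0, 0], -0.05],
  [[-0.005, 0, 0], [0, 0, 0], -0.05],
  [[-0.006, 0, 0], [0, 0, 0], -0.05],
  [[-0.006, 0, 0], [0, 0, 0], -0.05],
])

```text
clock: 14.88
eef_pos: [415.3, 231.7, 116.3]
tcp_rot: [-3.141, -0.003, 1.497]
contact_force: [-1.7, 17.8, -9.5]
opening: 0.469
```

```bash
python3 - <<'E'
from h import *
s=st(); q=[522.7,286.9,-.0716];c=np.array([q[0],q[1],0]);y=np.array([-np.sin(q[2]),np.cos(q[2]),0]);x=np.array([y[1],-y[0],0])
e=s['eef_pos']-c; print(e@x,e@y)
im=viewer.grab_frame('wrist'); save(im,'w10.png',1.5)
im=viewer.grab_frame('scene'); save(im[150:320,140:330],'s10.png',4)
E
```

```text
t 14.88 pos [415.3 231.7 116.3] rot [-3.141e+00 -3.000e-03  1.497e+00] F [-1.7 17.8 -9.5] op 0.469 q [ 0.5   0.31  2.06  0.    0.76 -1.  ]
-103.15942248653566 -62.786473732889
```

View pics/w10.png

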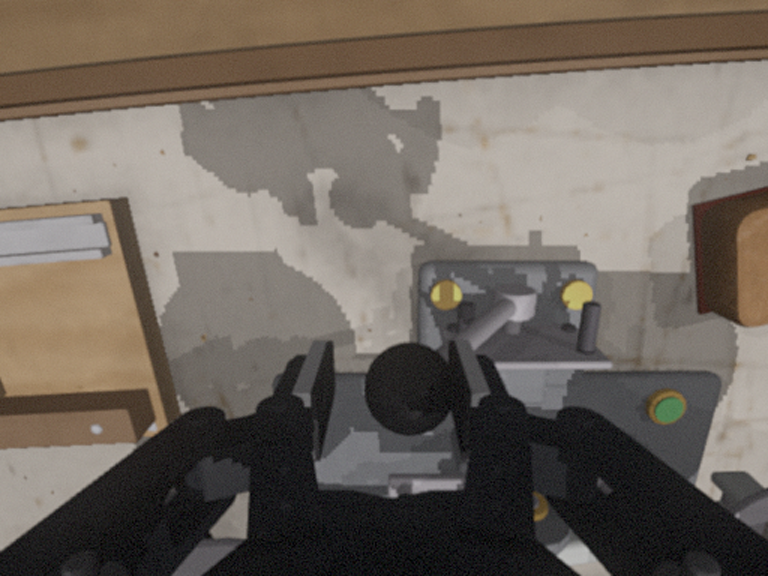

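View pics/s10.png

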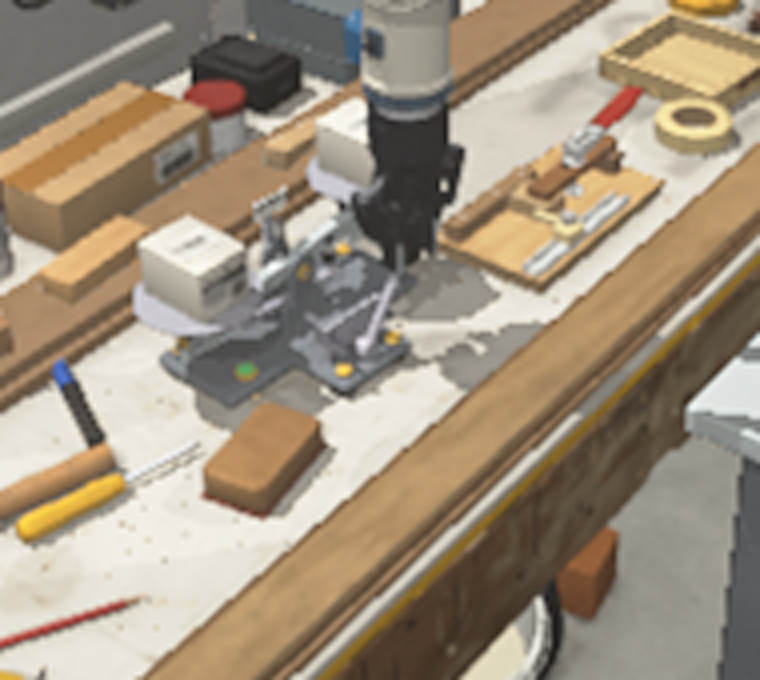

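Request:
send_rows([
  [[0.006, 0, 0], [0, 0, 0], -0.05],
  [[0.007, 0, 0], [0, 0, 0], -0.05],
  [[0.007, 0, 0], [0, 0, 0], -0.05],
  [[0.007, 0, 0], [0, 0, 0], -0.05],
  [[0.007, 0, 0], [0, 0, 0], -0.05],
])

```text
clock: 15.4
eef_pos: [415.6, 238.4, 116.2]
tcp_rot: [-3.14, -0.002, 1.498]
contact_force: [0.2, -0.4, 0.6]
opening: 0.475
```

Request:
send_rows([
  [[0, 0, 0], [0, 0, 0], -0.05],
  [[0, 0, 0], [0, 0, 0], -0.05],
  [[0, 0, 0], [0, 0, 0], -0.05],
  [[0, 0, 0], [0, 0, 0], -0.05],
  [[0, 0, 0], [0, 0, 0], -0.05],
])

```text
clock: 15.82
eef_pos: [415.7, 238.3, 116.3]
tcp_rot: [-3.141, -0.003, 1.497]
contact_force: [-0.7, -0.7, -0.3]
opening: 0.472
```

Request:
send_rows([
  [[0, 0, 0], [0, 0, 0], -0.05],
  [[0, 0, 0], [0, 0, 0], -0.05],
  [[0, 0, 0], [0, 0, 0], -0.05],
  [[0, 0, 0], [0, 0, 0], -0.05],
  [[0, 0, 0], [0, 0, 0], -0.05],
])

```text
clock: 16.23
eef_pos: [415.7, 238.3, 116.2]
tcp_rot: [-3.14, -0.002, 1.497]
contact_force: [-0.5, -0.7, 0.3]
opening: 0.473
```

```bash
python3 - <<'E'
from h import *
s=st(); q=[522.7,286.9,-.0716];c=np.array([q[0],q[1],0]);y=np.array([-np.sin(q[2]),np.cos(q[2]),0]);x=np.array([y[1],-y[0],0])
e=s['eef_pos']-c; print(e@x,e@y)
im=viewer.grab_frame('scene'); im2=viewer.grab_frame('top'); save(im[170:250,160:270],'s11.png',6); save(im2[150:215,145:250],'t11.png',6)
E
```

```text
t 16.23 pos [415.7 238.3 116.2] rot [-3.140e+00 -2.000e-03  1.497e+00] F [-0.5 -0.7  0.3] op 0.473 q [ 0.52  0.32  2.06  0.    0.77 -0.98]
-103.29523045851116 -56.15344486182619
```

View pics/s11.png

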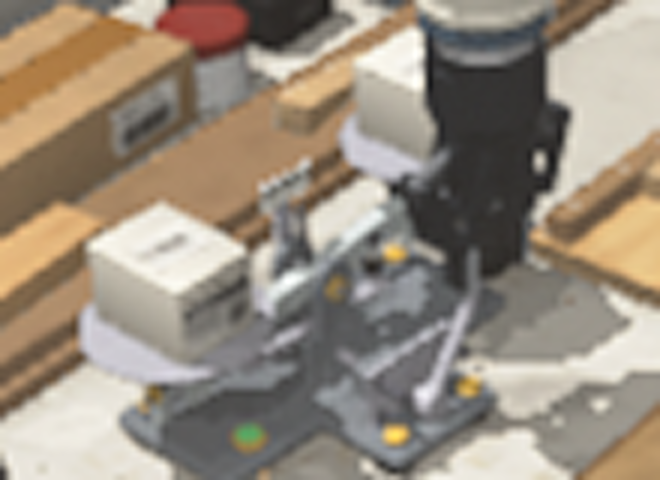

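View pics/t11.png

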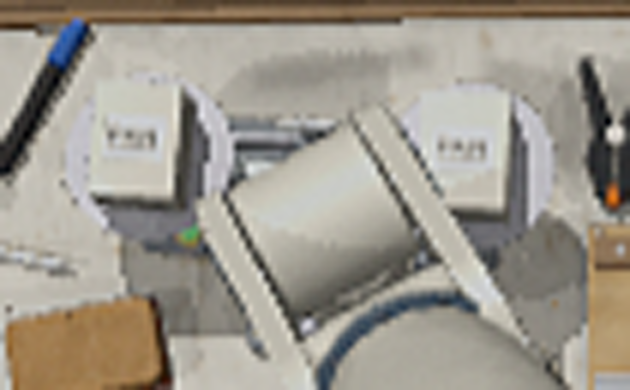

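Request:
send_rows([
  [[0.01, 0, 0], [0, 0, 0], -0.05],
  [[0.022, 0.0, -0.003], [0, 0, 0], -0.05],
  [[0.036, 0.0, -0.006], [0, 0, 0], -0.05],
  [[0.05, 0.0, -0.009], [0, 0, 0], -0.05],
  [[0.064, 0.0, -0.01], [0, 0, 0], -0.05],
])

```text
clock: 16.75
eef_pos: [420.6, 303.5, 126.9]
tcp_rot: [-3.141, -0.003, 1.497]
contact_force: [0.4, -2.5, 1.5]
opening: 0.475
```

Request:
send_rows([
  [[0.013, 0, 0.001], [0, 0, 0], -0.05],
  [[0.026, 0, 0.003], [0, 0, 0], -0.05],
  [[0.038, 0, 0.006], [0, 0, 0], -0.05],
  [[0.046, 0, 0.008], [0, 0, 0], -0.05],
  [[0.05, 0, 0.01], [0, 0, 0], -0.05],
])

```text
clock: 17.17
eef_pos: [424.1, 354.6, 116.3]
tcp_rot: [-3.141, -0.002, 1.498]
contact_force: [0.1, -1.1, 1.9]
opening: 0.475
```

```bash
python3 - <<'E'
from h import *
s=st(); q=[522.7,286.9,-.0716];c=np.array([q[0],q[1],0]);y=np.array([-np.sin(q[2]),np.cos(q[2]),0]);x=np.array([y[1],-y[0],0])
e=s['eef_pos']-c; print(e@x,e@y)
E
```

```text
t 17.17 pos [424.1 354.6 116.3] rot [-3.141e+00 -2.000e-03  1.498e+00] F [ 0.1 -1.1  1.9] op 0.475 q [ 0.69  0.41  1.9   0.    0.83 -0.81]
-103.19562392906299 60.46655028535191
```

Request:
send_rows([
  [[0.002, 0, 0], [0, 0, 0], -0.05],
  [[0.003, 0, 0], [0, 0, 0], -0.05],
  [[0.005, 0, 0], [0, 0, 0], -0.05],
  [[0.006, 0, 0], [0, 0, 0], -0.05],
  [[0.006, 0, 0], [0, 0, 0], -0.05],
])

```text
clock: 17.58
eef_pos: [423.9, 356.8, 115.4]
tcp_rot: [-3.139, 0.005, 1.5]
contact_force: [3.8, -16.6, 4.5]
opening: 0.473
```

```bash
python3 - <<'E'
from h import *
s=st(); q=[522.7,286.9,-.0716];c=np.array([q[0],q[1],0]);y=np.array([-np.sin(q[2]),np.cos(q[2]),0]);x=np.array([y[1],-y[0],0])
e=s['eef_pos']-c; print(e@x,e@y)
im=viewer.grab_frame('scene'); save(im[150:320,140:330],'s12.png',4)
E
```

```text
t 17.58 pos [423.9 356.8 115.4] rot [-3.139  0.005  1.5  ] F [  3.8 -16.6   4.5] op 0.473 q [ 0.7   0.42  1.89 -0.    0.83 -0.8 ]
-103.54423141022599 62.6909646699648
```

View pics/s12.png

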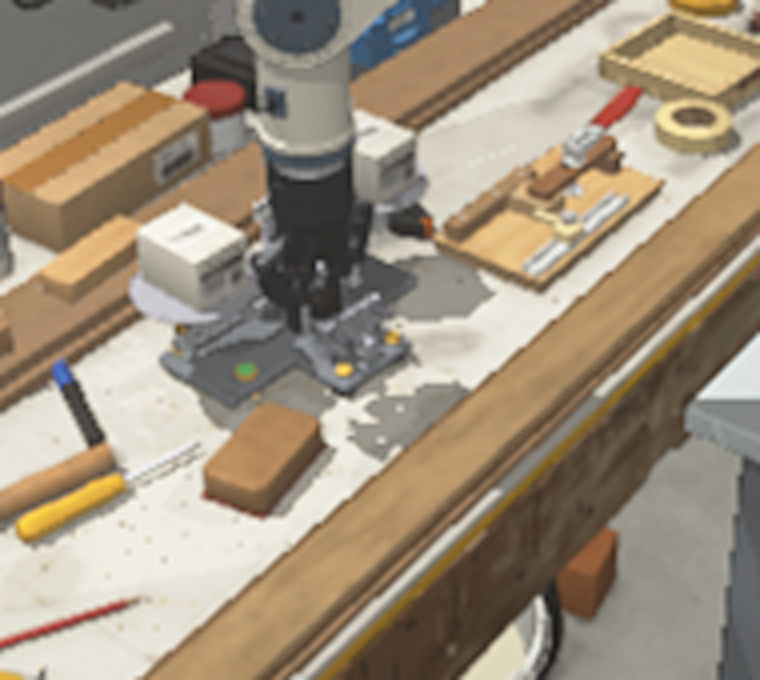

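Request:
send_rows([
  [[-0.006, 0, 0], [0, 0, 0], 0.1],
  [[-0.006, 0, 0], [0, 0, 0], 0.3],
  [[-0.006, 0, -0.01], [0, 0, 0], 0.3],
  [[-0.006, 0, -0.05], [0, 0, 0], 0.3],
  [[-0.006, 0, -0.09], [0, 0, 0], 0.4],
])

```text
clock: 18.05
eef_pos: [422.7, 350.8, 205.7]
tcp_rot: [-3.136, 0.006, 1.499]
contact_force: [1.4, 1.0, 1.0]
opening: 0.703
```

```bash
python3 - <<'E'
from h import *
s=st(); goto([514,210,290],1.499)
E
```

```text
t 18.05 pos [422.7 350.8 205.7] rot [-3.136  0.006  1.499] F [1.4 1.  1. ] op 0.703 q [ 0.69  0.29  1.84 -0.    1.02 -0.81]
shift [-0.1345  0.1007 -0.0841] rot [-0.0058  0.0063  0.0001] rows_min 4.504008317887489 0.06848397560073276
```

Request:
send_rows([
  [[-0.01, 0.0, -0.035], [-0.006, 0.006, 0], 1],
  [[-0.035, 0.02, -0.06], [-0.006, 0.006, 0], 1],
  [[-0.065, 0.045, -0.078], [-0.006, 0.006, 0], 1],
  [[-0.1, 0.075, -0.084], [-0.006, 0.006, 0], 1],
  [[-0.13, 0.1, -0.084], [-0.006, 0.006, 0], 1],
])

```text
clock: 18.47
eef_pos: [513.3, 217.1, 293.5]
tcp_rot: [3.136, -0.003, 1.501]
contact_force: [0.5, 1.8, 0.6]
opening: 1.003
```

```bash
python3 - <<'E'
from h import *
viewer.grab_frame('wrist');s=st(); p=T('wrist'); im=viewer.grab_frame('wrist'); save(im,'w13.png',1.5); np.savez('w13.npz',im=im,xyz=p['xyz'],o=p['orientation']);st(); goto([513.5,173,190],1.499)
E
```

```text
t 18.52 pos [517.  211.4 292.7] rot [3.135e+00 1.000e-03 1.498e+00] F [ 2.9 -4.   0.5] op 0.997 q [ 0.39  0.21  1.74 -0.    1.19 -1.11]
t 18.57 pos [514.9 213.8 291.8] rot [ 3.137 -0.     1.495] F [-0.   0.4  0.3] op 1.0 q [ 0.39  0.21  1.74 -0.    1.19 -1.1 ]
shift [-0.0408  0.0013  0.1018] rot [ 0.0042 -0.0003 -0.0039] rows_min 2.629993154913415 0.045572746689883085
```

View pics/w13.png

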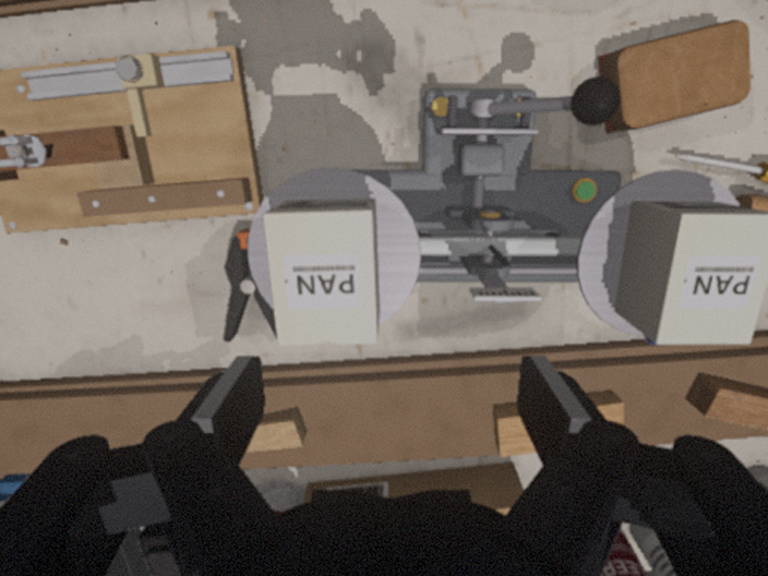

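```bash
python3 - <<'E'
from h import *
d=np.load('w13.npz'); p=dict(T('wrist'),xyz=d['xyz'],orientation=d['o'])
for c in ([(265,211),(376,203),(378,340),(276,343)],):
    P=onz(p,np.array(c)/1.5,175); print(np.round(P.mean(0),1))
K=onz(p,np.array([[596,100.5]])/1.5,111)[0]
q=[522.7,286.9,-.0716];c=np.array([q[0],q[1],0]);y=np.array([-np.sin(q[2]),np.cos(q[2]),0]);x=np.array([y[1],-y[0],0])
print(K,(K-c)@x,(K-c)@y)
E
```

```text
[512.1 173.8 175. ]
[424.87252296 351.1555597  111.        ] -102.1735930568069 57.09246095499006
```

Request:
send_rows([
  [[-0.035, 0.001, 0.01], [0.004, 0, -0.004], 1],
  [[-0.041, 0.001, 0.04], [0.004, 0, -0.004], 1],
  [[-0.041, 0.001, 0.075], [0.004, 0, -0.004], 1],
  [[-0.041, 0.001, 0.095], [0.004, 0, -0.004], 1],
  [[-0.041, 0.001, 0.095], [0.004, 0, -0.004], 1],
])

```text
clock: 18.98
eef_pos: [510.7, 172.4, 193.4]
tcp_rot: [-3.136, 0.002, 1.499]
contact_force: [-2.1, -0.9, 0.2]
opening: 1.001
```

```bash
python3 - <<'E'
from h import *
s=st(); goto([513.5,173,155],1.499)
E
```

```text
t 18.98 pos [510.7 172.4 193.4] rot [-3.136e+00  2.000e-03  1.499e+00] F [-2.1 -0.9  0.2] op 1.001 q [ 0.32  0.29  1.87  0.    0.99 -1.18]
shift [0.0009 0.003  0.0384] rot [-0.0057  0.0015 -0.0004] rows_min 0.924619191287361 0.04719828689587328
```

Request:
send_rows([
  [[0.001, 0.003, 0.015], [-0.005, 0, 0], 1],
  [[0.001, 0.003, 0.03], [-0.005, 0, 0], 1],
  [[0.001, 0.003, 0.037], [-0.005, 0, 0], 1],
  [[0.001, 0.003, 0.037], [-0.005, 0, 0], 1],
  [[0.001, 0.003, 0.037], [-0.005, 0, 0], 0.5],
], squeeze=35)

```text
clock: 19.4
eef_pos: [514.0, 173.7, 157.5]
tcp_rot: [3.142, 0.001, 1.499]
contact_force: [-0.4, 0.6, 0.4]
opening: 0.887
```

Request:
send_rows([
  [[0, 0, 0], [0, 0, 0], -0.2],
  [[0, 0, 0], [0, 0, 0], -0.2],
  [[0, 0, 0], [0, 0, 0], -0.2],
  [[0, 0, 0], [0, 0, 0], -0.2],
  [[0, 0, 0], [0, 0, 0], -0.2],
])

```text
clock: 19.82
eef_pos: [514.8, 174.1, 158.4]
tcp_rot: [3.14, -0.0, 1.499]
contact_force: [1.1, 1.5, 4.0]
opening: 0.695
```

Request:
send_rows([
  [[0, 0, -0.015], [0, 0, 0], -0.2],
  [[0, 0, -0.04], [0, 0, 0], -0.2],
  [[0, 0, -0.07], [0, 0, 0], -0.2],
  [[-0.025, 0, -0.09], [0, 0, 0], -0.2],
  [[-0.06, 0, -0.1], [0, 0, 0], -0.2],
])

```text
clock: 20.23
eef_pos: [511.3, 115.4, 260.9]
tcp_rot: [3.137, -0.002, 1.502]
contact_force: [1.2, -0.5, -1.5]
opening: 0.698
```

```bash
python3 - <<'E'
from h import *
s=st(); goto([467,-414,240],1.50)
im=viewer.grab_frame('scene'); save(im[150:320,140:330],'s14.png',4)
E
```

```text
t 20.23 pos [511.3 115.4 260.9] rot [ 3.137e+00 -2.000e-03  1.502e+00] F [ 1.2 -0.5 -1.5] op 0.698 q [ 0.22  0.19  1.84  0.    1.11 -1.28]
shift [-0.5313 -0.0077  0.02  ] rot [ 0.005  -0.0016  0.0016] rows_min 12.750514505289258 0.04389497342838145
```

View pics/s14.png

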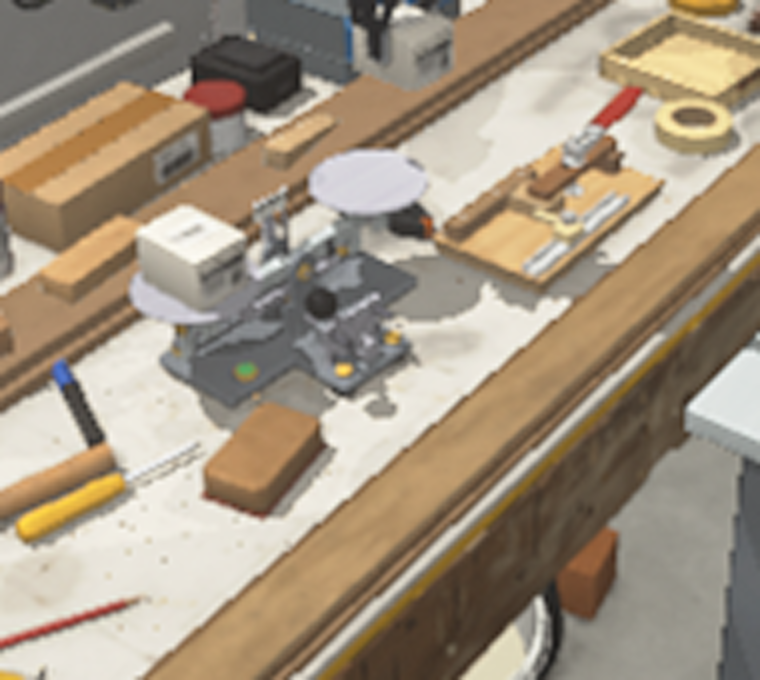

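Request:
send_rows([
  [[-0.531, -0.008, 0], [0.005, 0, 0], -0.2],
  [[-0.531, -0.008, 0], [0.005, 0, 0], -0.2],
  [[-0.531, -0.008, 0], [0.005, 0, 0], -0.2],
  [[-0.531, -0.008, 0], [0.005, 0, 0], -0.2],
  [[-0.531, -0.008, 0], [0.005, 0, 0], -0.2],
])

```text
clock: 20.7
eef_pos: [491.6, -95.1, 259.7]
tcp_rot: [-3.141, 0.003, 1.501]
contact_force: [1.3, 0.4, -1.8]
opening: 0.696
```

Request:
send_rows([
  [[-0.32, -0.005, 0], [0, 0, 0], -0.2],
  [[-0.32, -0.005, 0], [0, 0, 0], -0.2],
  [[-0.32, -0.005, 0], [0, 0, 0], -0.2],
  [[-0.32, -0.005, 0], [0, 0, 0], -0.2],
  [[-0.32, -0.005, 0], [0, 0, 0], -0.2],
])

```text
clock: 21.12
eef_pos: [473.1, -302.8, 259.9]
tcp_rot: [-3.139, 0.002, 1.5]
contact_force: [0.8, 0.4, -0.7]
opening: 0.699
```

```bash
python3 - <<'E'
from h import *
s=st(); goto([490,-414,260],1.50)
E
```

```text
t 21.12 pos [ 473.1 -302.8  259.9] rot [-3.139e+00  2.000e-03  1.500e+00] F [ 0.8  0.4 -0.7] op 0.699 q [-0.57  0.25  1.76 -0.    1.13 -2.07]
shift [-1.098e-01  2.470e-02  1.000e-04] rot [-0.0021  0.002   0.0005] rows_min 2.6981582383635656 0.023525840501633387
```

Request:
send_rows([
  [[-0.035, 0.02, 0], [0, 0, 0], -0.2],
  [[-0.07, 0.04, 0], [0, 0, 0], -0.2],
  [[-0.1, 0.045, 0], [0, 0, 0], -0.2],
  [[-0.11, 0.045, 0], [0, 0, 0], -0.2],
  [[-0.11, 0.045, 0], [0, 0, 0], -0.2],
])

```text
clock: 21.53
eef_pos: [509.4, -417.8, 258.7]
tcp_rot: [-3.138, 0.002, 1.498]
contact_force: [-1.0, 0.4, -1.7]
opening: 0.698
```

```bash
python3 - <<'E'
from h import *
s=st(); p=T('wrist'); im=viewer.grab_frame('wrist'); save(im,'w15.png',1.5); np.savez('w15.npz',im=im,xyz=p['xyz'],o=p['orientation']);st()
E
```

```text
t 21.53 pos [ 509.4 -417.8  258.7] rot [-3.138e+00  2.000e-03  1.498e+00] F [-1.   0.4 -1.7] op 0.698 q [-0.69  0.4   1.55 -0.    1.19 -2.18]
t 21.58 pos [ 509.3 -416.   258.8] rot [-3.138e+00  1.000e-03  1.499e+00] F [ 0.5  0.9 -2.5] op 0.696 q [-0.69  0.4   1.55 -0.    1.19 -2.18]
```

View pics/w15.png

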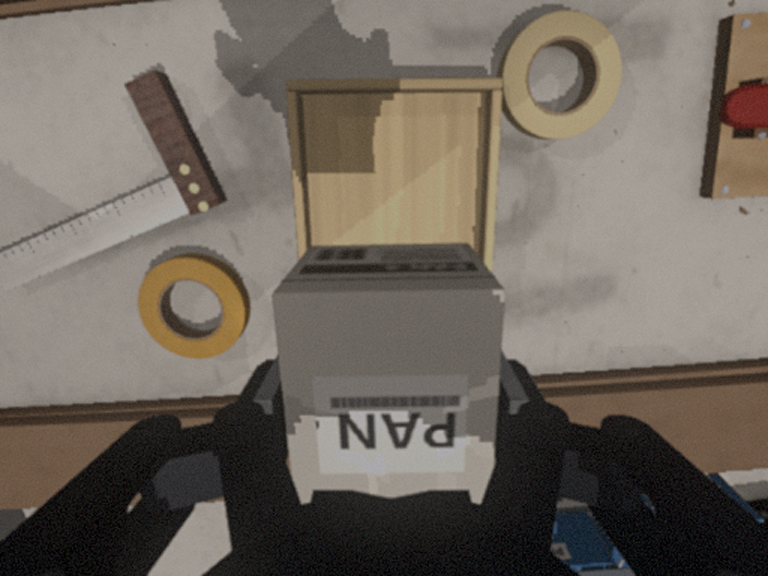

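```bash
python3 - <<'E'
from h import *
d=np.load('w15.npz'); p=dict(T('wrist'),xyz=d['xyz'],orientation=d['o'])
P=onz(p,np.array([(288,82),(503,80),(496,250),(300,245)])/1.5,34); print(np.round(P,1),np.linalg.norm(P[0]-P[1]))
w=P[1]-P[0]; w/=np.linalg.norm(w); x=np.array([w[1],-w[0],0]); m=(P[0]+P[1])/2+85*x; print('centre',m,'yaw',np.arctan2(x[1],x[0]))
F=onz(p,np.array([(306,94),(480,92)])/1.5,8); print('floor near corners',np.round(F,1),F.mean(0)+77*x)
d=np.load('w6.npz'); p=dict(T('wrist'),xyz=d['xyz'],orientation=d['o'])
P=onz(p,np.array([(28,360),(266,357)])/1.5,34); print('far corners',np.round(P,1),P.mean(0)-85*x)
s=st(); goto(m+[0,0,80-34],1.5); goto([m[0],m[1],46],1.5)
E
```

```text
[[ 384.  -484.    34. ]
 [ 394.  -327.4   34. ]
 [ 521.  -333.3   34. ]
 [ 505.6 -490.9   34. ]] 156.86892290014364
centre [ 473.85222847 -411.10438019   34.        ] yaw -0.06372533430066718
floor near corners [[ 390.1 -476.4    8. ]
 [ 398.6 -339.2    8. ]] [ 471.16095251 -412.69961996    8.        ]
far corners [[ 549.8 -495.3   34. ]
 [ 556.9 -333.7   34. ]] [ 468.53507586 -409.07165611   34.        ]
t 21.58 pos [ 509.3 -416.   258.8] rot [-3.138e+00  1.000e-03  1.499e+00] F [ 0.5  0.9 -2.5] op 0.696 q [-0.69  0.4   1.55 -0.    1.19 -2.18]
shift [ 0.0024 -0.035   0.179 ] rot [-0.004   0.0005 -0.0013] rows_min 4.373131848898106 0.03409539348533383
shift [ 0.0024 -0.0349  0.213 ] rot [-0.004   0.0005 -0.0013] rows_min 5.175089893439305 0.03409539348533383
```

Request:
send_rows([
  [[0.002, -0.03, 0.02], [-0.004, 0, 0], -0.2],
  [[0.002, -0.038, 0.06], [-0.004, 0, 0], -0.2],
  [[0.002, -0.038, 0.1], [-0.004, 0, 0], -0.2],
  [[0.002, -0.038, 0.14], [-0.004, 0, 0], -0.2],
  [[0.002, -0.038, 0.165], [-0.004, 0, 0], -0.2],
])

```text
clock: 22.0
eef_pos: [468.8, -408.1, 90.6]
tcp_rot: [-3.138, -0.003, 1.499]
contact_force: [-1.0, 0.4, -1.4]
opening: 0.693
```

```bash
python3 - <<'E'
from h import *
s=st(); goto([471,-411.5,46],1.5)
E
```

```text
t 22.0 pos [ 468.8 -408.1   90.6] rot [-3.138e+00 -3.000e-03  1.499e+00] F [-1.   0.4 -1.4] op 0.693 q [-0.72  0.54  1.76 -0.    0.85 -2.22]
shift [-0.0033  0.0026  0.0446] rot [-0.0036 -0.0025 -0.0008] rows_min 1.0743493424087058 0.035771323163719455
```

Request:
send_rows([
  [[-0.003, 0.003, 0.01], [-0.004, -0.003, 0], -0.2],
  [[-0.003, 0.003, 0.022], [-0.004, -0.003, 0], -0.2],
  [[-0.003, 0.003, 0.032], [-0.004, -0.003, 0], -0.2],
  [[-0.003, 0.003, 0.038], [-0.004, -0.003, 0], -0.2],
  [[-0.003, 0.003, 0.039], [-0.004, -0.003, 0], -0.2],
])

```text
clock: 22.42
eef_pos: [471.7, -411.1, 51.6]
tcp_rot: [3.141, 0.001, 1.499]
contact_force: [-1.5, 0.4, -2.5]
opening: 0.695
```

```bash
python3 - <<'E'
from h import *
s=st(); goto([471,-411.5,46],1.5)
E
```

```text
t 22.42 pos [ 471.7 -411.1   51.6] rot [3.141e+00 1.000e-03 1.499e+00] F [-1.5  0.4 -2.5] op 0.695 q [-0.72  0.6   1.76 -0.    0.78 -2.22]
shift [-0.0005 -0.0006  0.0056] rot [ 0.0006  0.0005 -0.0005] rows_min 0.1349983956324828 0.007546227702668601
```

Request:
send_rows([
  [[0, 0, 0.002], [0, 0, 0], -0.2],
  [[0, 0, 0.004], [0, 0, 0], -0.2],
  [[0, 0, 0.005], [0, 0, 0], -0.2],
  [[0, 0, 0.006], [0, 0, 0], -0.2],
  [[0, 0, 0.006], [0, 0, 0], -0.2],
])

```text
clock: 22.83
eef_pos: [472.1, -411.5, 47.4]
tcp_rot: [3.14, 0.001, 1.499]
contact_force: [-4.6, 2.6, 10.9]
opening: 0.699
```

Touching the floor (+10.9 N). Release and withdraw.

Request:
send_rows([
  [[0, 0, -0.001], [0, 0, 0], 0.6],
  [[0, 0, -0.001], [0, 0, 0], 0.8],
  [[0, 0, -0.001], [0, 0, 0], 0.8],
  [[0, 0, -0.005], [0, 0, 0], 0.8],
  [[0, 0, -0.015], [0, 0, 0], 0.8],
])

```text
clock: 23.25
eef_pos: [471.4, -410.9, 61.6]
tcp_rot: [-3.141, -0.0, 1.499]
contact_force: [-0.1, 0.5, 0.0]
opening: 0.902
```

Request:
send_rows([
  [[0, 0, -0.025], [0, 0, 0], 0.8],
  [[0, 0, -0.06], [0, 0, 0], 0.8],
  [[0, 0, -0.1], [0, 0, 0], 0.8],
  [[0, 0, -0.14], [0, 0, 0], 0.8],
  [[0, 0.01, -0.17], [0, 0, 0], 0.8],
])

```text
clock: 23.67
eef_pos: [480.7, -411.9, 235.9]
tcp_rot: [3.14, 0.001, 1.499]
contact_force: [2.1, -1.4, -0.2]
opening: 0.899
```

Request:
send_rows([
  [[0, 0, -0.03], [0, 0, 0], 0.8],
  [[0, 0, -0.04], [0, 0, 0], 0.8],
  [[0, 0, -0.04], [0, 0, 0], 0.8],
  [[0, 0, -0.04], [0, 0, 0], 0.8],
  [[0, 0, -0.04], [0, 0, 0], 0.8],
])

```text
clock: 24.08
eef_pos: [479.8, -411.2, 274.4]
tcp_rot: [-3.141, -0.0, 1.499]
contact_force: [0.3, 0.1, 0.3]
opening: 0.895
```

```bash
python3 - <<'E'
from h import *
s=st(); p=T('wrist'); im=viewer.grab_frame('wrist'); save(im,'w16.png',1.5)
im=viewer.grab_frame('scene'); save(im[130:320,140:340],'s16.png',4)
E
```

```text
t 24.08 pos [ 479.8 -411.2  274.4] rot [-3.141 -0.     1.499] F [0.3 0.1 0.3] op 0.895 q [-0.71  0.35  1.6  -0.    1.2  -2.21]
```

View pics/w16.png

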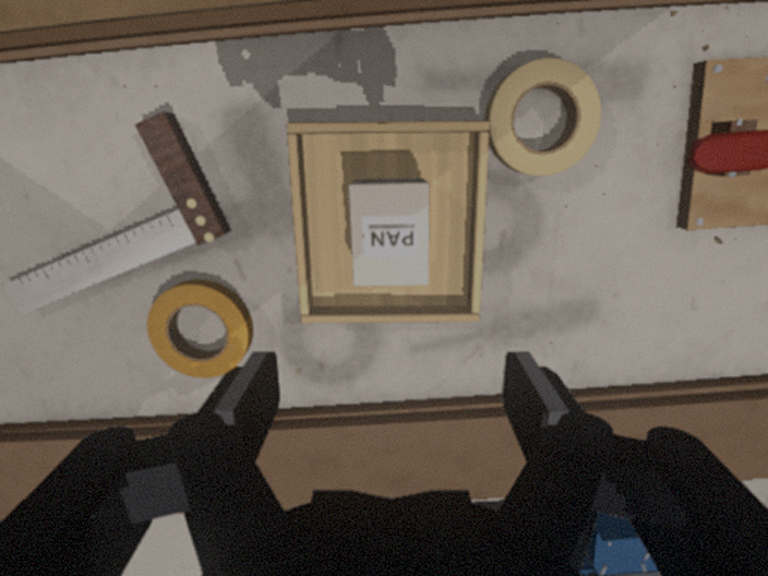

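View pics/s16.png

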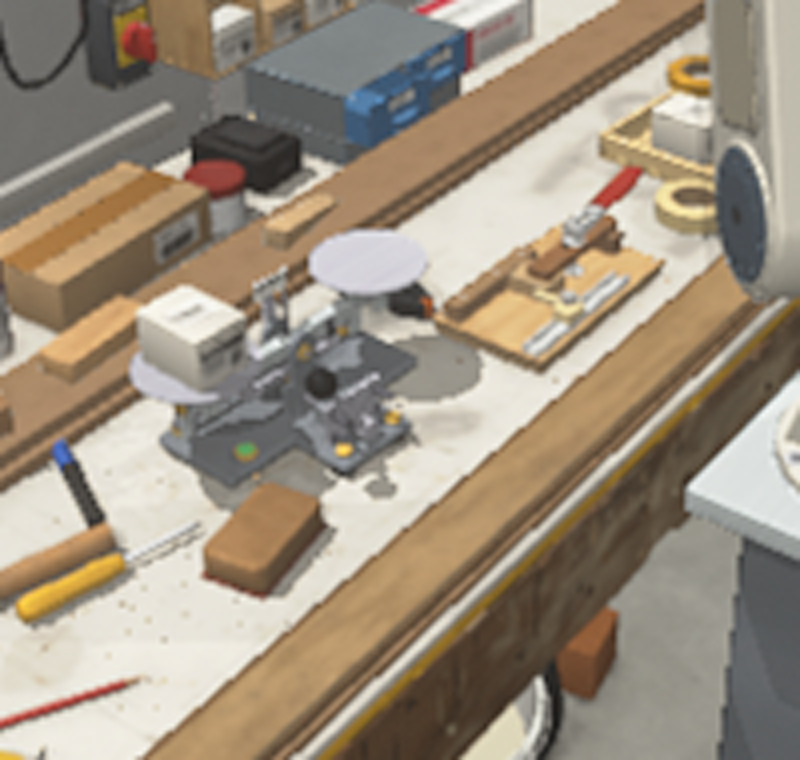

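```bash
python3 - <<'E'
from rig import job
print(job.sign_off())
E
```

```text
the job is handed in; nothing more can be done
None
```

I weighed the cartons against each other, put the lighter one in the plywood tray, and handed the job in at about 24 s of the 72 s allowed.

- **Loading:** With the beam locked, I stood one carton on the left pan (within about 2 mm of its centre) and the other on the right pan (within about 3 mm).
- **Weighing:** I swung the lever over to its stop, where it pressed back with 18 N, and left the beam free for about 2 s. The left side went down about 14 mm and stayed there, so the right carton is the short one. The wrist force readings while carrying agreed, at about 3.4 N for the left carton and 2.2 N for the right.
- **Locking again:** I swung the lever back to its stop, where it pressed back with 17 N. A camera measurement then put the knob at 57 mm, against 56.5 mm when fully arrested, and the pictures showed the beam level before I lifted the right carton.
- **Final state:** In the last pictures the lighter carton stands upright in the middle of the tray. The heavier one is on the left pan with the beam locked level. The sanding block, clamp and screwdriver look unmoved, and the gripper is clear of everything.

No check failed. At the start the lever stood about 0.03 rad short of fully arrested, but the beam was level and held. I judged that the beam had come to rest from the time waited and two pictures of it tilted; I did not measure its angle.

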